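# Put the sealing wax away in the door jar

### The job

Put every stick of sealing wax from the desk into the open glass jar on the inside of the cabinet door. Then set the lid on the jar, turn it back until the thread drops into place and screw it forward until it is tight, and only then swing the door fully shut so that it snaps onto its catch. Leave the other things on the desk where they are.

Things in the scene. Friction and masses are not known exactly. Their poses are not given: they have to be found in the camera images.
- wax_red: red stick of sealing wax, square bar 60 x 12 x 12 mm, 25 g, lying flat on the desk; origin at its centre, x along its length. May be absent (None). 
- wax_blue: blue stick of sealing wax, square bar 60 x 12 x 12 mm, 25 g, lying flat on the desk; origin at its centre, x along its length. May be absent (None). 
- wax_green: green stick of sealing wax, square bar 60 x 12 x 12 mm, 25 g, lying flat on the desk; origin at its centre, x along its length. May be absent (None). 
- wax_gold: gold stick of sealing wax, square bar 60 x 12 x 12 mm, 25 g, lying flat on the desk; origin at its centre, x along its length. May be absent (None). 
- lid: Round dark-steel screw lid of the jar, brass disc on top, 69 mm across, 25 mm high, 60 g, lying open side down. Origin at the centre of its lower edge, z up through its top. Inside, its roof is 22 mm above the origin and three lugs, 120 degrees apart, stand in from the wall 4 mm above the lower edge. Outside wall free all round for the fingers.
- jar_rim (a point): Centre of the top of the red seal on the jar's mouth, on the jar's axis, 164 mm above the desk; z up; moves with the door. The upright glass jar has a mouth 45 mm wide, a neck 51 mm outside and 28 mm long, a body 84 mm outside, 77 mm inside; it is held on a bracket inside the cabinet door, axis 75 mm from the door's inner face, 115 mm from the hinge line.
- jar_floor (a point): Centre of the jar's inner floor, 131 mm straight below jar_rim.
- jar_thread (a point): On the jar's axis 16 mm below jar_rim, mid-height of the three outside thread ridges (right-handed, 80 degrees long each, out to 30.5 mm from the axis, 10 to 24 mm below the rim), with a stop at each one's clockwise end. Its turn about the axis means nothing: where the ridges begin differs each time and is not reported.
- lid_top (a point): Centre of the lid's top, 25 mm above its origin. Set on at random, the lid mostly rides on ridges or stops: origin 9 to 19.5 mm below jar_rim; forward it jams there. Turned back (anticlockwise from above, up to 2 rad) it climbs, then drops in a window 0.4 rad wide till its origin is 22 mm below jar_rim; a stop bars turning further back.
- seal (a point): Centre of the red seal ring, 3 mm below jar_rim. The seal is sprung: from the dropped position up to 1.9 rad forward (clockwise from above) pulls the lid 3 to 4 mm further down (origin 25 to 26 mm below jar_rim) against 2 to 6 N, until the stops bar it; a firm twist does no harm. Lifted straight up before it is screwed forward, the lid comes off.
- cabinet: Small walnut cabinet, fixed on the desk: 170 mm deep (x), 236 mm wide (y), 186 mm high, roof overhanging 8 mm; origin at the centre of its underside; its open front looks along its own -x, towards the robot.
- door_hinge (a point): On the vertical hinge axis of the cabinet door, at the door's top, 184 mm above the desk, at the left (+y) end of the cabinet's front. Shut, the door runs from here along the cabinet's own -y, inner face on the hinge line, outside face looking along the cabinet's -x; opening turns it clockwise seen from above.
- door_edge (a point): Point on the outside face of the door, at its top, 215 mm from the hinge line, near the free edge; a brass knob (16 mm across, 14 mm proud) is below it, 212 mm from the hinge line, 100 mm above the desk.
- door (a joint): Opening angle of the cabinet door, rad: 0 fully shut, stop at 1.8; 1.35 to 1.65 at the start. 232 mm wide, 15 mm thick, 6 to 184 mm above the desk. Stiff hinge (0.5 N m): it stays where it is left. A sprung ball catch under the roof resists with 5 to 10 N more between 0.07 and 0.035 rad, then holds the door at 0; push it right home from outside.
- seal_stamp: Brass seal stamp, 32 mm across, 60 mm high, standing; not part of the job; origin at the centre of its underside
- ink_bottle: Square ink bottle, 56 mm wide, 56 mm high; not part of the job; origin at the centre of its underside
- succulent: Succulent in a white pot, pot 84 mm across and 52 mm high, leaves to about 95 mm; not part of the job; origin at the centre of its underside
- mug: Blue mug, 80 mm across, 90 mm high; not part of the job; origin at the centre of its underside
- letter_opener: Letter opener with a wooden handle, 190 mm long along x, lying; not part of the job; origin at the centre of its underside
- paperweight: Green glass paperweight, 68 mm across, 40 mm high; not part of the job; origin at the centre of its underside

How it is judged:
By the outcome, as a careful person would: the job done as asked, in the order asked, and still so for the second after the job is handed in, with the robot touching nothing.
Of wax_red, wax_blue, wax_green, wax_gold only 2 to 4 are there at a start; the rules pass over those that are not, and their reading is None.
At some moment in a run one of wax_red, wax_blue, wax_green, wax_gold, lid may be knocked a few centimetres aside while the robot is not near it.
It also fails if it takes over 210 s, if anything falls off the work surface, if the arm or the gripper's body presses on something with over 40 N, if the wrist force passes 120 N, or if a joint passes its speed limit or range.

### The arm

A 6-joint arm with a two-finger parallel gripper is mounted at the origin on the work surface. World frame = base frame: x ahead of the robot, y to its left, z up, the work surface at z = 0. Lengths are in m, angles in rad, forces in N, time in s.
With the tool pointing down it reaches from about 0.35 to 0.775 m from the base axis. Payload 7.3 kg.
Tool frame: the origin (TCP) lies between the finger pads; the fingertips stand 19 mm ahead of it and the grasp point (between the pads) is the TCP; x points along the fingers, y is the direction in which the jaws open and shut, and the axes are right-handed (so a half turn about x gives the same grasp; the last joint's range is limited). The gripper opens to 92 mm and grips with 3 to 60 N. Pads are 19 mm wide; open, the fingers measure 130 mm over their backs; the gripper's body (75 mm by 190 mm) begins 47 mm behind the grasp point.
Start: joints at [0.991, 0.342, 1.524, -0, 1.275, -0.146], TCP at [0.221, 0.476, 0.246] pointing down, gripper open.
Joint ranges: [-2.53, 2.53], [-0.77, 2.02], [0.04, 2.7], [-1, 4.14], [0.28, 2.66], [-3.11, 3.11]. Speed limits (rad/s): [2.57, 2.57, 3.14, 3.14, 3.14, 3.14].

### API

Orientations are given as a unit quaternion [x, y, z, w].
In Python, from cell import r gives the robot as it stands. The module is installed in compiled form; this text tells all that it offers.
- The arm moves only by the tool drive_tool, never from a script. Its argument "motion" is one flat list of numbers, 7 for each row, row after row: the shift along the tool's x, y, z in mm, then the turn, a rotation vector about the tool's x, y, z in rad, then the closure, from -1 (fully open) to 1 (shut), so that 0 is half open. A call has 1 to 12 rows; each row shifts and turns the pose as measured when the row begins, along the tool's axes as they then stand; what a row does not reach is not made up. A row lasts 1/10 s, in which the tool goes at most 50 mm and 8.59 degrees, less where a joint would pass 70% of its speed; a pose out of reach is approached as far as the arm can. A call with a gripper value outside its range is refused whole. The fingers move at their own pace and stop on an object; "force" is the grip in N (left out, the last holds). Time passes only in rows, so rows that do not move let the fingers close. It gives the time, the measured TCP pose, the force and the opening at its end, in the units of the state.
- r.get_state(): the state, without advancing time (a new reading comes with each control period).
- r.grab_frame(name): name is "scene" or "top" or "wrist"; returns (picture, depth): 420x560x3 uint8, red, green, blue; 420x560 float32, m along the optical axis (not along the pixel's ray), 0 where there is no reading.
- r.calibration(name): a dict with "camera_matrix" (3x3 intrinsics, pixels), "world_from_camera" (4x4, takes a point from camera to world coordinates); the wrist camera has in their place "mount" (4x4, takes a point from camera to tool coordinates, whose origin is the TCP and whose axes are the tool frame's). Camera axes: x right, y up, looking along -z (the intrinsics and any distortion apply to the point x, -y, -z); pixel columns grow to the right and rows downward; lengths in m; the calibration is good to about 2 mm. A picture is of the moment at which its call begins: read the wrist's pose just before it. calibration takes no time and is no camera call.
- r.close_job(): hands the job in, once; it reports no verdict.
The state is a dict: "t": time; "qpos": joint angles; "joint_vel": joint speeds; "joint_efforts": joint torques, N m; "tool_pos": TCP position; "eef_rot": TCP orientation; "ft_force": force on the tool from outside, world axes, zero at the start; "moment": the same for the moment, N m; "width": finger opening in m.
Only numpy, scipy, OpenCV 4.12 (cv2) and the standard library are available. Lean on these libraries where they do the work, as an engineer would, in place of code of your own. Each camera call takes 0.05 s, during which the arm holds its last target. There are 200 camera calls.

## Working session

There is one attempt and no reset: what is moved stays moved. The work goes in short steps, Python scripts to look and compute and a tool call to move; the robot and the scene stay as the last step left them, time stands still between calls to the robot, and variables do not carry over. Pictures are saved under pics/ and viewed, about 12 in all and at most 16, crops included, and the job is handed in when it is done.

Besides the shell and the picture viewer there is one more tool, called as name(argument=value, ...), one argument or row to a line, values as JSON. drive_tool: Moves the arm, as the interface text tells. Its arguments: {"type":"object","properties":{"motion":{"type":"array"},"force":{"type":"number"}},"required":["motion"]}

```bash
mkdir -p pics
cat > h.py <<'E'
import numpy as np, cv2
from scipy.spatial.transform import Rotation as R
from cell import r
def cam(name):
    st=r.get_state(); c=r.calibration(name); p,d=r.grab_frame(name)
    if 'mount' in c:
        T=np.eye(4);T[:3,:3]=R.from_quat(st['eef_rot']).as_matrix();T[:3,3]=st['tool_pos'];W=T@np.array(c['mount'])
    else: W=np.array(c['world_from_camera'])
    return p,d,np.array(c['camera_matrix']),W
def cloud(d,K,W):
    v,u=np.mgrid[:d.shape[0],:d.shape[1]]
    P=np.stack([(u-K[0,2])/K[0,0]*d,-(v-K[1,2])/K[1,1]*d,-d],-1)@W[:3,:3].T+W[:3,3]
    P[d<=0]=np.nan
    return P
def save(n,p): cv2.imwrite('pics/'+n+'.png',cv2.cvtColor(p,cv2.COLOR_RGB2BGR))
E
python3 - <<'E'
from h import *
for n in('scene','top'):
    p,d,K,W=cam(n); save(n,p); np.savez(n,p=p,d=d,K=K,W=W); print(n,K,W,r.calibration(n).keys())
c=r.calibration('wrist');print(c)
print(r.get_state())
E
```

```text
scene [[513.09365444   0.         275.93692678]
 [  0.         513.09365444 208.5069147 ]
 [  0.           0.           1.        ]] [[-0.36433756 -0.81995401  0.44151281  1.13505588]
 [ 0.9312512  -0.32354114  0.16760767  0.27158164]
 [ 0.00541697  0.4722251   0.88146135  1.32012871]
 [ 0.          0.          0.          1.        ]] dict_keys(['camera_matrix', 'world_from_camera'])
top [[407.53677678   0.         285.70961749]
 [  0.         407.53677678 204.63798217]
 [  0.           0.           1.        ]] [[ 1.42683549e-03  9.83779376e-01 -1.79376987e-01  2.48148520e-01]
 [-9.99948911e-01  3.19864772e-03  9.58874982e-03  4.06733357e-02]
 [ 1.00069781e-02  1.79354142e-01  9.83733680e-01  1.57245167e+00]
 [ 0.00000000e+00  0.00000000e+00  0.00000000e+00  1.00000000e+00]] dict_keys(['camera_matrix', 'world_from_camera'])
{'camera_matrix': array([[292.14658076,   0.        , 279.93673676],
       [  0.        , 292.14658076, 205.09631072],
       [  0.        ,   0.        ,   1.        ]]), 'mount': array([[-9.90485570e-04,  2.80641049e-01, -9.59812284e-01,
        -1.38507183e-
[... 214 characters left out ...]
0,  0.00000000e+00,
         1.00000000e+00]])}
{'t': 0.1, 'qpos': array([ 9.90984545e-01,  3.42626033e-01,  1.52489115e+00, -9.44746451e-06,
        1.27542693e+00, -1.46032707e-01]), 'joint_vel': array([-0.00088486, -0.00188561, -0.00127388,  0.00090815, -0.00059074,
       -0.00010242]), 'joint_efforts': array([ 1.99236092e-03, -4.32007492e+01, -2.44693065e+01,  7.19501940e-02,
        5.26005775e-02, -1.12368791e-04]), 'tool_pos': array([0.22047258, 0.47609613, 0.24513906]), 'eef_rot': array([ 0.15171567,  0.69070704, -0.15261132,  0.69037376]), 'ft_force': array([-0.40387359,  0.04995392, -0.72571195]), 'moment': array([0.01628511, 0.01922109, 0.01602207]), 'width': 0.09145721017678453}
```

View pics/scene.png

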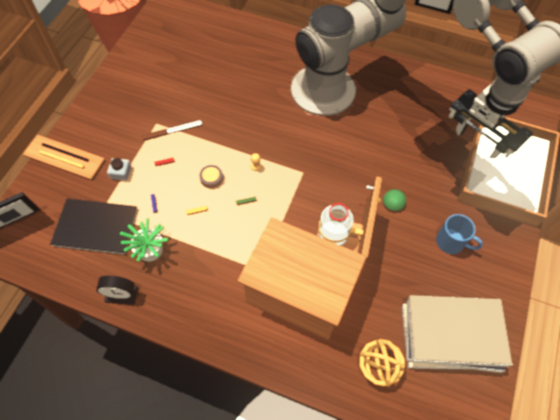

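View pics/top.png

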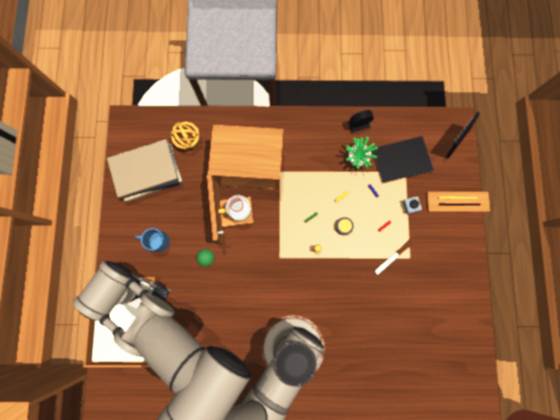

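The scene shows four wax sticks: in the top view red at (385,226), blue (373,190), green (311,216) and gold (342,197). The lid is at (344,226), the jar at (238,208), and the door runs x≈213, y 165–240.

```bash
cat > m.py <<'E'
from h import *
def hsvmask(p,lo,hi): return cv2.inRange(cv2.cvtColor(p,cv2.COLOR_RGB2HSV),np.array(lo),np.array(hi))>0
COL={'red':([0,170,90],[6,255,255]),'blue':([108,100,40],[140,255,255]),'green':([38,80,30],[75,255,255]),'gold':([20,190,150],[32,255,255])}
def waxes(p,P,zmax=.03,box=(.35,.8,-.5,.12)):
    out={}
    for k,(lo,hi) in COL.items():
        m=hsvmask(p,lo,hi)&(P[...,2]<zmax)&(P[...,2]>.004)&(P[...,0]>box[0])&(P[...,0]<box[1])&(P[...,1]>box[2])&(P[...,1]<box[3])
        n,l,s,c=cv2.connectedComponentsWithStats(m.astype(np.uint8))
        for i in range(1,n):
            if s[i,4]<12: continue
            q=P[l==i]; 
            (cx,cy),(w,h),a=cv2.minAreaRect((q[:,:2]*1000).astype(np.float32))
            if h>w: a+=90
            if max(w,h)<100: out.setdefault(k,[]).append((round(cx),round(cy),round(max(w,h)),round(min(w,h)),round((a+90)%180-90),len(q)))
    return out
E
python3 - <<'E'
from m import *
for n in('scene','top'):
    f=np.load(n+'.npz'); p,d=f['p'],f['d'];P=cloud(d,f['K'],f['W'])
    print(n,waxes(p,P))
    b=(P[...,0]>.3)&(P[...,0]<.9)
    def rect(m,t):
        k,l,s,c=cv2.connectedComponentsWithStats(m.astype(np.uint8))
        for i in range(1,k):
            if s[i,4]>25:
                q=P[l==i]; print(t,np.round(cv2.boxPoints(cv2.minAreaRect((q[:,:2]*1000).astype(np.float32)))).tolist(),'med',np.round(np.median(q,0)*1000),s[i])
    rect(b&(abs(P[...,2]-.186)<.008)&(P[...,1]>0)&(P[...,1]<.35),'z186')
    rect(b&hsvmask(p,[0,120,80],[8,255,255])&(P[...,2]>.145)&(P[...,2]<.18),'seal')
    rect(b&(P[...,2]>.018)&(P[...,2]<.04)&(P[...,1]<.0)&(P[...,1]>-.35),'lid')
    rect(b&(P[...,2]>.045)&(P[...,2]<.12)&(P[...,1]<.0)&(P[...,1]>-.45),'tall')
E
```

```text
scene {'red': [(454, -353, 49, 11, -51, 51)], 'blue': [(594, -314, 54, 5, 36, 29)], 'green': [(486, -68, 48, 7, -53, 34)]}
z186 [[369.0, 63.0], [779.0, 39.0], [795.0, 294.0], [384.0, 318.0]] med [693. 182. 186.] [ 237  177  145  149 8414]
seal [[509.0, 225.0], [520.0, 185.0], [535.0, 189.0], [525.0, 229.0]] med [525. 209. 164.] [330 214  17   7  34]
lid [[403.0, -212.0], [462.0, -248.0], [498.0, -187.0], [440.0, -152.0]] med [ 453. -198.   26.] [199 165  24  22 389]
lid [[747.0, -228.0], [762.0, -263.0], [768.0, -260.0], [753.0, -225.0]] med [ 757. -238.   28.] [141 255  14   5  29]
lid [[872.0, -233.0], [892.0, -297.0], [896.0, -296.0], [877.0, -232.0]] med [ 883. -262.   33.] [104 295  26   4  49]
tall [[348.0, -83.0], [358.0, -108.0], [386.0, -96.0], [376.0, -71.0]] med [367. -88.  56.] [250 154  10  10  72]
tall [[641.0, -262.0], [726.0, -343.0], [807.0, -258.0], [723.0, -177.0]] med [ 731. -261.   68.] [ 120  218   48   44 1006]
tall [[840.0, -230.0], [865.0, -315.0], [899.0, -305.0], [873.0, -220.0]] med [ 873. -259.   92.] [ 96 275  38  21 638]
top {'red': [(451, -355, 53, 7, -52, 28)], 'blue': [(591, -317, 50, 7, 34, 24)], 'green': [(484, -71, 53, 9, -54, 32)]}
z186 [[369.0, 64.0], [781.0, 39.0], [796.0, 292.0], [384.0, 316.0]] med [683. 180. 186.] [ 207  125   76  115 3873]
lid [[415.0, -165.0], [418.0, -235.0], [484.0, -232.0], [481.0, -162.0]] med [ 451. -198.   26.] [335 217  19  18 262]
tall [[840.0, -231.0], [865.0, -316.0], [896.0, -306.0], [872.0, -222.0]] med [ 862. -264.   92.] [349 110  25  17 265]
tall [[664.0, -207.0], [673.0, -321.0], [788.0, -312.0], [779.0, -198.0]] med [ 728. -262.   70.] [346 137  31  32 516]
tall [[344.0, -89.0], [359.0, -108.0], [380.0, -92.0], [364.0, -72.0]] med [362. -90.  57.] [313 244   8   8  48]
```

```bash
cat > g.py <<'E'
import sys
from h import *
def Rt(yaw,tilt=0):
    a,t=np.radians([yaw,tilt]);c,s=np.cos(a),np.sin(a)
    x=np.array([np.sin(t)*c,np.sin(t)*s,-np.cos(t)]);z=np.array([np.cos(t)*c,np.cos(t)*s,np.sin(t)])
    return np.stack([x,np.cross(z,x),z],1)
def plan(*wps):
    """wps: (x,y,z mm, yaw, tilt deg): shift in current tool axes, then rotvec (after shift)"""
    st=r.get_state();p=st['tool_pos']*1000;Q=R.from_quat(st['eef_rot']).as_matrix()
    z=Q[:,2];x=Q[:,0]
    print('t',round(st['t'],1),'now',np.round(p,1),'yaw',round(np.degrees(np.arctan2(*(np.array(z if z[:2]@z[:2]>.1 else x)[[1,0]]))),1),'tilt',round(np.degrees(np.arcsin(z[2])),1),'F',np.round(st['ft_force'],1),'w',round(st['width']*1000,1),'q',np.round(st['qpos'],2))
    for w in wps:
        T=Rt(w[3],w[4]);sh=Q.T@(np.array(w[:3])-p);rv=R.from_matrix(Q.T@T).as_rotvec()
        print(w,'shift',np.round(sh,1),'|%.0f|'%np.linalg.norm(sh),'rot',np.round(rv,3),'rows>=%.1f'%(np.linalg.norm(rv)/.1499))
        p=np.array(w[:3],float);Q=T
if __name__=='__main__':
    v=list(map(float,sys.argv[1:])); plan(*[v[i:i+5] for i in range(0,len(v),5)])
E
python3 g.py 400 200 330 23 0  500 -190 290 -21 0
```

```text
t 0.1 now [220.5 476.1 245.1] yaw -24.9 tilt -0.0 F [-0.4  0.  -0.7] w 91.5 q [ 0.99  0.34  1.52 -0.    1.28 -0.15]
[400.0, 200.0, 330.0, 23.0, 0.0] shift [ -84.7 -175.2  278.9] |340| rot [-0.835 -0.001  0.001] rows>=5.6
[500.0, -190.0, 290.0, -21.0, 0.0] shift [  40.  -398.1  -60.3] |405| rot [0.768 0.    0.   ] rows>=5.1
```

drive_tool(
  motion=[-10, -19, 31, 0, 0, 0, -1, -10, -19, 31, 0, 0, 0, -1, -10, -19, 31, 0, 0, 0, -1, -10, -19, 31, 0, 0, 0, -1, -10, -19, 31, 0, 0, 0, -1, -10, -19, 31, 0, 0, 0, -1, -10, -19, 31, 0, 0, 0, -1, -10, -19, 31, 0, 0, 0, -1, -5, -19, 31, 0, 0, 0, -1, 0, 0, 0, 0, 0, 0, -1],
  force=20,
)

```text
t: 1.1
tool_pos: [0.4068, 0.1933, 0.3295]
eef_rot: [0.148, 0.692, -0.154, 0.689]
ft_force: [0.9, 0.9, 0.1]
width: 0.0915
```

```bash
python3 - <<'E'
from m import *
p,d,K,W=cam('wrist'); save('jar',p); P=cloud(d,K,W); np.savez('jar',p=p,d=d,K=K,W=W)
m=hsvmask(p,[0,120,70],[8,255,255])&(P[...,2]>.15)&(P[...,2]<.175)&(P[...,1]>.1)&(P[...,1]<.3)
q=P[m]*1000; print(len(q),q.min(0),q.max(0),np.median(q,0))
A=np.c_[2*q[:,:2],np.ones(len(q))];s=np.linalg.lstsq(A,(q[:,:2]**2).sum(1),rcond=None)[0];print('circ',s[:2],np.sqrt(s[2]+s[:2]@s[:2]))
# door top
m=(abs(P[...,2]-.184)<.004)&(P[...,0]<.6)&(P[...,1]>.25)&(P[...,1]<.4)
n,l,st,c=cv2.connectedComponentsWithStats(m.astype(np.uint8));i=1+np.argmax(st[1:,4]);q=P[l==i]*1000
print('door',len(q),cv2.boxPoints(cv2.minAreaRect(q[:,:2].astype(np.float32))),np.median(q,0))
m=(abs(P[...,2]-.186)<.006)&(P[...,0]>.58);q=P[m]*1000
print('roof',len(q),cv2.boxPoints(cv2.minAreaRect(q[:,:2].astype(np.float32))))
E
python3 g.py 500 -190 290 -25 0
```

```text
233 [481.3232249  177.58938769 151.50909923] [522.93833838 225.2393015  165.71523235] [489.87875789 211.21849642 163.38092016]
circ [505.71373379 201.05919827] 22.95399880631075
door 1930 [[380.3296  275.5247 ]
 [382.24854 260.2905 ]
 [536.9794  279.7808 ]
 [535.0604  295.01498]] [441.82456115 275.3947156  183.60703194]
roof 173 [[687.39874 206.08762]
 [706.21136 198.0137 ]
 [714.98737 218.46228]
 [696.17474 226.5362 ]]
t 1.1 now [405.7 194.6 329.2] yaw -24.6 tilt -0.2 F [ 0.4 -0.4 -0.4] w 92.0 q [ 0.28  0.15  1.55 -0.    1.45 -0.86]
[500.0, -190.0, 290.0, -25.0, 0.0] shift [  41.1 -310.2  245.9] |398| rot [ 0.007 -0.004  0.009] rows>=0.1
```

View pics/jar.png

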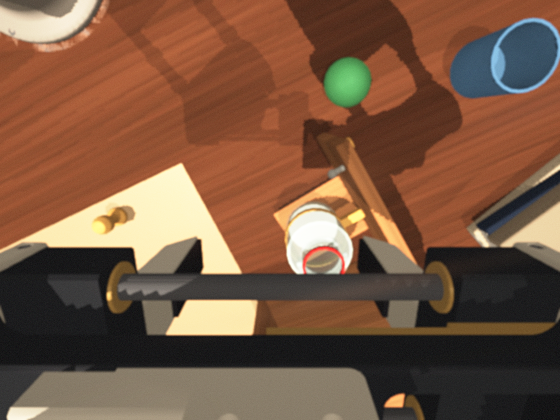

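The wrist view shows the seal ring at about (323,263) and the door top from (340,140) to (410,260). Jar axis is (506,201) mm, which agrees with the door's geometry.

```bash
python3 g.py 640 -250 310 -25 0
```

```text
t 1.1 now [405.7 194.6 329.2] yaw -24.6 tilt -0.2 F [ 0.4 -0.4 -0.4] w 92.0 q [ 0.28  0.15  1.55 -0.    1.45 -0.86]
[640.0, -250.0, 310.0, -25.0, 0.0] shift [  20.5 -306.7  398.1] |503| rot [ 0.007 -0.004  0.009] rows>=0.1
```

drive_tool(
  motion=[2, -28, 36, 0, 0, 0, -1, 2, -28, 36, 0, 0, 0, -1, 2, -28, 36, 0, 0, 0, -1, 2, -28, 36, 0, 0, 0, -1, 2, -28, 36, 0, 0, 0, -1, 2, -28, 36, 0, 0, 0, -1, 2, -28, 36, 0, 0, 0, -1, 2, -28, 36, 0, 0, 0, -1, 2, -28, 36, 0, 0, 0, -1, 2, -28, 36, 0, 0, 0, -1, 2, -28, 36, 0, 0, 0, -1, 0, 0, 0, 0, 0, 0, -1],
)

```text
t: 2.35
tool_pos: [0.6471, -0.2473, 0.295]
eef_rot: [0.144, 0.7, -0.143, 0.685]
ft_force: [-0.6, -0.1, -0.7]
width: 0.0918
```

```bash
cat > ov.py <<'E'
from m import *
import sys
p,d,K,W=cam('wrist'); save(sys.argv[1],p); P=cloud(d,K,W); np.savez(sys.argv[1],p=p,d=d,K=K,W=W)
COL['gold']=([18,150,120],[34,255,255])
for k,v in waxes(p,P).items(): print(k,v)
m=(P[...,2]>.019)&(P[...,2]<.034)&(P[...,0]<.6)&(P[...,1]<.0)&(P[...,1]>-.35)
n,l,st,c=cv2.connectedComponentsWithStats(m.astype(np.uint8))
for i in range(1,n):
    if st[i,4]>300: print('lid',cv2.minEnclosingCircle((P[l==i][:,:2]*1000).astype(np.float32)),st[i,4])
E
python3 ov.py ov1; python3 g.py
```

```text
red [(454, -356, 58, 11, -54, 420)]
blue [(594, -318, 57, 9, 35, 278)]
green [(492, -78, 46, 11, -55, 318)]
gold [(569, -192, 58, 11, -54, 299)]
lid ((452.5482177734375, -200.13934326171875), 35.56330871582031) 2542
t 2.4 now [ 646.6 -244.7  296. ] yaw -23.3 tilt -1.2 F [ 0.4  0.9 -0.2] w 91.7 q [-0.47  0.66  0.85 -0.    1.64 -1.63]
```

View pics/ov1.png

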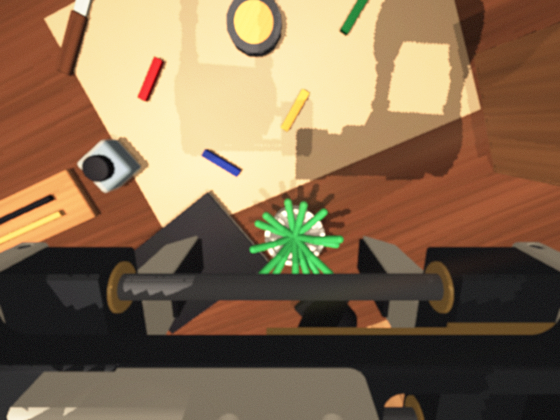

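Overview: red (150,79), blue (222,162), gold (295,110), green (353,15, clipped), lid (254,23). I'll take gold first.

```bash
python3 g.py 579 -206 296 -54 0 579 -206 22 -54 0
```

```text
t 2.4 now [ 646.6 -244.7  296. ] yaw -23.3 tilt -1.2 F [ 0.4  0.9 -0.2] w 91.7 q [-0.47  0.66  0.85 -0.    1.64 -1.63]
[579.0, -206.0, 296.0, -54.0, 0.0] shift [  1.6   8.7 -77.4] |78| rot [ 0.535 -0.02   0.007] rows>=3.6
[579.0, -206.0, 22.0, -54.0, 0.0] shift [274.   0.   0.] |274| rot [0. 0. 0.] rows>=0.0
```

drive_tool(
  motion=[1, 4, -39, 0, 0, 0, -1, 1, 4, -38, 0, 0, 0, -1, 0, 0, 0, 0.135, -0.005, 0, -1, 0, 0, 0, 0.135, -0.005, 0, -1, 0, 0, 0, 0.135, -0.005, 0, -1, 0, 0, 0, 0.13, -0.005, 0, -1, 40, 0, 0, 0, 0, 0, -1, 40, 0, 0, 0, 0, 0, -1, 40, 0, 0, 0, 0, 0, -1, 40, 0, 0, 0, 0, 0, -1, 30, 0, 0, 0, 0, 0, -1, 0, 0, 0, 0, 0, 0, -1],
)

```text
t: 3.6
tool_pos: [0.5718, -0.1748, 0.102]
eef_rot: [0.321, 0.632, -0.32, 0.628]
ft_force: [-0.7, 0.2, -0.4]
width: 0.0915
```

```bash
python3 g.py 579 -206 22 -54 0
```

```text
t 3.6 now [ 571.8 -174.8  102. ] yaw -53.9 tilt -0.3 F [-0.7  0.2 -0.4] w 91.5 q [-0.43  0.62  1.49  0.    1.04 -1.06]
[579.0, -206.0, 22.0, -54.0, 0.0] shift [ 79.9 -12.4  29.9] |86| rot [ 0.001 -0.005  0.002] rows>=0.0
```

drive_tool(
  motion=[10, -6, 15, 0, 0, 0, -1, 10, -6, 15, 0, 0, 0, -1, 20, 0, 0, 0, 0, 0, -1, 20, 0, 0, 0, 0, 0, -1, 10, 0, 0, 0, 0, 0, -1, 0, 0, 0, 0, 0, 0, -1],
)

```text
t: 4.2
tool_pos: [0.5862, -0.2112, 0.0375]
eef_rot: [0.32, 0.627, -0.32, 0.634]
ft_force: [0.2, -0.0, -0.5]
width: 0.0916
```

```bash
python3 g.py 579 -206 22 -54 0
```

```text
t 4.2 now [ 586.2 -211.2   37.5] yaw -53.8 tilt 0.5 F [ 0.2 -0.  -0.5] w 91.6 q [-0.47  0.73  1.48  0.    0.92 -1.1 ]
[579.0, -206.0, 22.0, -54.0, 0.0] shift [15.4 -2.9 -8.6] |18| rot [ 0.003  0.009 -0.005] rows>=0.1
```

drive_tool(
  motion=[4, -3, -8, 0, 0, 0, -1, 12, 0, 0, 0, 0, 0, -1, 0, 0, 0, 0, 0, 0, -1, 0, 0, 0, 0, 0, 0, 1, 0, 0, 0, 0, 0, 0, 1, 0, 0, 0, 0, 0, 0, 1, 0, 0, 0, 0, 0, 0, 1, 0, 0, 0, 0, 0, 0, 1, 0, 0, 0, 0, 0, 0, 1],
)

```text
t: 5.1
tool_pos: [0.5811, -0.2077, 0.0243]
eef_rot: [0.32, 0.624, -0.32, 0.637]
ft_force: [1.0, -0.5, 0.1]
width: 0.0485
```

```bash
python3 g.py 579 -206 280 -54 0 490 150 280 -54 0 490 150 280 22 0 490 150 280 22 50
```

```text
t 5.1 now [ 581.1 -207.7   24.3] yaw -53.8 tilt 0.9 F [ 1.  -0.5  0.1] w 48.5 q [-0.47  0.74  1.51  0.    0.88 -1.1 ]
[579.0, -206.0, 280.0, -54.0, 0.0] shift [-255.7    1.5    1.4] |256| rot [ 0.004  0.016 -0.009] rows>=0.1
[490.0, 150.0, 280.0, -54.0, 0.0] shift [   0.   137.2 -340.3] |367| rot [0. 0. 0.] rows>=0.0
[490.0, 150.0, 280.0, 22.0, 0.0] shift [0. 0. 0.] |0| rot [-1.326  0.     0.   ] rows>=8.8
[490.0, 150.0, 280.0, 22.0, 50.0] shift [0. 0. 0.] |0| rot [ 0.    -0.873 -0.   ] rows>=5.8
```

drive_tool(
  motion=[2, 0, 0, 0, 0, 0, 1, 0, 0, 0, 0, 0, 0, 1, 0, 0, 0, 0, 0, 0, 1, 0, 0, 0, 0, 0, 0, 1, 0, 0, 0, 0, 0, 0, 1, 0, 0, 0, 0, 0, 0, 1, 0, 0, 0, 0, 0, 0, 1, -20, 0, 0, 0, 0, 0, 1, -40, 0, 0, 0, 0, 0, 1, -40, 0, 0, 0, 0, 0, 1, -40, 0, 0, 0, 0, 0, 1, -40, 0, 0, 0, 0, 0, 1],
)

```text
t: 6.3
tool_pos: [0.5749, -0.2048, 0.2004]
eef_rot: [0.32, 0.63, -0.32, 0.631]
ft_force: [-0.2, -0.0, -0.1]
width: 0.0119
```

drive_tool(
  motion=[-20, 10, -24, 0, 0, 0, 1, -20, 14, -38, 0, 0, 0, 1, -10, 14, -38, 0, 0, 0, 1, 0, 14, -38, 0, 0, 0, 1, 0, 14, -38, 0, 0, 0, 1, 0, 14, -38, 0, 0, 0, 1, 0, 14, -38, 0, 0, 0, 1, 0, 14, -38, 0, 0, 0, 1, 0, 14, -38, 0, 0, 0, 1, 0, 14, -38, 0, 0, 0, 1, 0, 0, 0, 0, 0, 0, 1, 0, 0, 0, 0, 0, 0, 1],
)

```text
t: 7.5
tool_pos: [0.4662, 0.1828, 0.2578]
eef_rot: [0.322, 0.623, -0.319, 0.637]
ft_force: [0.4, 0.1, 0.4]
width: 0.0118
```

drive_tool(
  motion=[0, 0, 0, -0.147, 0, 0, 1, 0, 0, 0, -0.147, 0, 0, 1, 0, 0, 0, -0.147, 0, 0, 1, 0, 0, 0, -0.147, 0, 0, 1, 0, 0, 0, -0.147, 0, 0, 1, 0, 0, 0, -0.147, 0, 0, 1, 0, 0, 0, -0.147, 0, 0, 1, 0, 0, 0, -0.147, 0, 0, 1, 0, 0, 0, -0.147, 0, 0, 1, 0, 0, 0, 0, 0, 0, 1],
)

```text
t: 8.5
tool_pos: [0.4706, 0.1695, 0.2576]
eef_rot: [-0.148, 0.686, 0.139, 0.699]
ft_force: [-0.1, 0.4, -0.5]
width: 0.0117
```

drive_tool(
  motion=[0, 0, 0, 0, -0.147, 0, 1, 0, 0, 0, 0, -0.147, 0, 1, 0, 0, 0, 0, -0.147, 0, 1, 0, 0, 0, 0, -0.147, 0, 1, 0, 0, 0, 0, -0.147, 0, 1, 0, 0, 0, 0, -0.147, 0, 1, 0, 0, 0, 0, 0, 0, 1],
)

```text
t: 9.2
tool_pos: [0.4724, 0.1762, 0.2578]
eef_rot: [-0.073, 0.394, 0.19, 0.896]
ft_force: [-0.5, -0.3, -0.2]
width: 0.0122
```

```bash
python3 g.py
```

```text
t 9.2 now [472.4 176.2 257.8] yaw 22.5 tilt 42.8 F [-0.5 -0.3 -0.2] w 12.2 q [ 0.05  0.01  2.16  0.78  0.36 -2.58]
```

drive_tool(
  motion=[0, 0, 0, 0, -0.147, 0, 1, 0, 0, 0, 0, -0.147, 0, 1, 0, 0, 0, 0, -0.147, 0, 1, 0, 0, 0, 0, -0.147, 0, 1],
)

```text
t: 9.6
tool_pos: [0.4618, 0.1941, 0.3572]
eef_rot: [-0.025, 0.252, 0.191, 0.948]
ft_force: [0.5, -0.9, -0.1]
width: 0.0114
```

```bash
python3 g.py
```

```text
t 9.6 now [461.8 194.1 357.2] yaw 17.0 tilt 60.6 F [ 0.5 -0.9 -0.1] w 11.4 q [ 0.06 -0.17  2.23  1.41  0.31 -3.1 ]
```

```bash
cat > kin.py <<'E'
import numpy as np
from scipy.optimize import least_squares
from scipy.spatial.transform import Rotation as R
D=[([.990985,.342626,1.524891,0,1.275427,-.146033],[220.5,476.1,245.1]),([.28,.15,1.55,0,1.45,-.86],[405.7,194.6,329.2]),
([-.47,.66,.85,0,1.64,-1.63],[646.6,-244.7,296]),([-.43,.62,1.49,0,1.04,-1.06],[571.8,-174.8,102]),([-.47,.73,1.48,0,.92,-1.10],[586.2,-211.2,37.5]),
([-.47,.74,1.51,0,.88,-1.1],[581.1,-207.7,24.3]),([.05,.01,2.16,.78,.36,-2.58],[472.4,176.2,257.8]),([.06,-.17,2.23,1.41,.31,-3.1],[461.8,194.1,357.2])]
ry=lambda a:R.from_euler('y',a).as_matrix()
rz=lambda a:R.from_euler('z',a).as_matrix()
# tool frame in last link: tool x = link z
def fk(q,k):
    a0,h,L1,b,L2,c,Lt,e,g=k
    A=rz(q[0]);p=np.array([a0,0,h]);A2=A@ry(q[1]);A3=A2@ry(q[2]);A4=A3@rz(q[3]);A5=A4@ry(q[4]);A6=A5@rz(q[5])
    pos=A@p+A2@np.array([e,0,L1])+A3@np.array([b,0,L2])+A5@np.array([c,0,Lt])
    return pos,A6
f=lambda k:np.concatenate([(fk(q,k)[0]-p) for q,p in D]+[[ .01*k[0],.01*k[3],.01*k[5],.01*k[7],k[8]]])
k0=[0,300,300,0,300,0,200,0,0]
s=least_squares(f,k0,loss='soft_l1',f_scale=3);K=s.x
Q0=R.from_quat([0.15171567,0.69070704,-0.15261132,0.69037376]).as_matrix()
M=fk(D[0][0],K)[1].T@Q0   # tool in link
if __name__=='__main__':
    print(np.round(K,1));print(np.round(s.fun.reshape(-1)[:24].reshape(8,3),1));print(np.round(M,2))
    Q=R.from_quat([-.025,.252,.191,.948]).as_matrix();print(np.round(fk(D[7][0],K)[1]@M-Q,2))
E
python3 kin.py
```

```text
[ 87.7 138.6 610.   57.1 365.6  75.6 313.9 -34.1   0. ]
[[ 63.  -43.2   4.2]
 [  0.  -77.9   0.6]
 [ -0.2 -83.6  -2.7]
 [ -7.7 -83.9   2.9]
 [ -0.9 -86.1  -0.3]
 [ -1.1 -86.9  -1.1]
 [ -2.  -25.  -19.4]
 [  5.2  -0.1   1.3]]
[[ 0. -1. -0.]
 [-0.  0. -1.]
 [ 1.  0. -0.]]
[[-0.   -0.    0.  ]
 [-0.   -0.    0.01]
 [-0.   -0.   -0.  ]]
```

```bash
sed -i 's/a0,h,L1,b,L2,c,Lt,e,g=k/a0,h,L1,b,L2,c,Lt,e,y0,y5=k/; s/np.array(\[a0,0,h\])/np.array([a0,y0,h])/; s/np.array(\[c,0,Lt\])/np.array([c,y5,Lt])/; s/\.01\*k\[7\],k\[8\]/.01*k[7],.01*k[8],.01*k[9]/; s/k0=.*/k0=[0,200,300,0,300,0,200,0,40,40]/' kin.py; python3 kin.py
```

```text
[ 12.2 208.8 504.2  44.1 370.6   8.6 286.2   5.3  71.3   5.4]
[[-0.3  0.2 -0. ]
 [-0.5  1.8 -0.4]
 [ 0.8  1.9  0.2]
 [-0.  -3.  -0.3]
 [-0.2 -0.4  0.6]
 [-1.2 -0.8 -0.2]
 [ 0.4 -0.6 -0.5]
 [-0.4  0.4  0.6]]
[[ 0. -1. -0.]
 [-0.  0. -1.]
 [ 1.  0. -0.]]
[[-0.   -0.    0.  ]
 [-0.   -0.    0.01]
 [-0.   -0.   -0.  ]]
```

```bash
cat >> kin.py <<'E'
lo=np.array([-2.53,-.77,.04,-1,.28,-3.11]);hi=np.array([2.53,2.02,2.7,4.14,2.66,3.11])
rng=np.random.default_rng(0)
def ik(p,T,seeds=12,q0=None):
    best=None
    def f(q):
        a,B=fk(q,K);return np.r_[(a-p)/100,R.from_matrix((B@M).T@T).as_rotvec()]
    for i in range(seeds):
        s0=q0 if (q0 is not None and i==0) else rng.uniform(lo,hi)
        s=least_squares(f,np.clip(s0,lo+.01,hi-.01),bounds=(lo+.02,hi-.02))
        if s.cost<1e-6:
            c=0 if q0 is None else np.abs(s.x-q0).max()
            if best is None or c<best[0]: best=(c,s.x)
            if q0 is None: break
    return None if best is None else best[1]
E
cat > srch.py <<'E'
from kin import *
from g import Rt
F=np.diag([1,-1,-1.])
qn=np.array([-.05,.1,2.1,.2,.6,-1.6])
for tilt in(85,70,60):
  for al in(0,30,45,60,75,90):
    for sg in(1,-1):
      T=Rt(al,tilt)@(np.eye(3) if sg>0 else F)
      x=T[:,0]; u=Rt(al,tilt)[:,2]
      # stick line passes axis at rim height: TCP+14x - u*s
      for pz in (200,):
        p=np.array([506,201,164])-14*x+35*u
        q=ik(p,T,10)
        if q is not None: print(tilt,al,sg,np.round(p),np.round(q,2))
E
python3 srch.py
```

```text
85 0 1 [495. 201. 200.] [0.53 0.72 2.47 3.67 1.53 1.6 ]Traceback (most recent call last):
  File "srch.py", line 13, in <module>
    q=ik(p,T,10)
  File "kin.py", line 31, in ik
    s=least_squares(f,np.clip(s0,lo+.01,hi-.01),bounds=(lo+.02,hi-.02))
    return func(*args, **kwargs)
    raise ValueError("Initial guess is outside of provided bounds")
ValueError: Initial guess is outside of provided bounds
```

```bash
sed -i 's/lo+.01,hi-.01/lo+.03,hi-.03/' kin.py; sed -i 's/q=ik(p,T,10)/q=ik(p,T,10,qn)/' srch.py; timeout 300 python3 srch.py
```

```text
85 0 1 [495. 201. 200.] [0.53 0.72 2.47 3.67 1.53 1.6 ]
85 0 -1 [495. 201. 200.] [ 0.53  0.72  2.47  3.67  1.53 -1.54]
85 30 1 [497. 196. 200.] [-0.05  0.76  2.59  2.56  1.66  1.45]
85 30 -1 [497. 196. 200.] [-0.05  0.76  2.59  2.56  1.66 -1.69]
85 45 1 [498. 193. 200.] [-0.26  0.72  2.48  2.1   1.51  1.52]
85 45 -1 [498. 193. 200.] [-0.26  0.72  2.48  2.1   1.51 -1.62]
85 60 1 [501. 192. 200.] [-0.35  0.71  2.3   1.73  1.46  1.71]
85 60 -1 [501. 192. 200.] [-0.35  0.71  2.3   1.73  1.46 -1.43]
85 75 1 [503. 190. 200.] [-0.36  0.73  2.09  1.45  1.52  1.89]
85 75 -1 [503. 190. 200.] [-0.36  0.73  2.09  1.45  1.52 -1.25]
85 90 1 [506. 190. 200.] [-0.33  0.78  1.86  1.24  1.65  2.04]
85 90 -1 [506. 190. 200.] [-0.33  0.78  1.86  1.24  1.65 -1.1 ]
70 0 -1 [505. 201. 202.] [ 0.5   0.45  2.39  3.72  0.97 -1.74]
70 30 1 [505. 200. 202.] [-0.01  0.44  2.49  2.55  1.04  1.69]
70 30 -1 [505. 200. 202.] [-0.01  0.44  2.49  2.55  1.04 -1.45]
70 45 1 [505. 200. 202.] [-0.2   0.46  2.4   2.04  1.08  1.84]
70 45 -1 [505. 200. 202.] [-0.2   0.46  2.4   2.04  1.08 -1.3 ]
70 60 1 [505. 200. 202.] [-0.
[... 399 characters left out ...]
61 1.18]
60 0 -1 [511. 201. 201.] [ 0.46  0.33  2.29  3.88  0.61 -1.96]
60 30 1 [511. 204. 201.] [0.03 0.31 2.38 2.41 0.67 1.92]
60 30 -1 [511. 204. 201.] [ 0.03  0.31  2.38  2.41  0.67 -1.23]
60 45 1 [510. 205. 201.] [-0.14  0.34  2.3   1.88  0.81  2.13]
60 45 -1 [510. 205. 201.] [-0.14  0.34  2.3   1.88  0.81 -1.02]
60 60 1 [509. 206. 201.] [-0.22  0.4   2.17  1.5   0.98  2.24]
60 60 -1 [509. 206. 201.] [-0.22  0.4   2.17  1.5   0.98 -0.9 ]
60 75 1 [507. 206. 201.] [-0.25  0.47  2.01  1.24  1.16  2.31]
60 75 -1 [507. 206. 201.] [-0.25  0.47  2.01  1.24  1.16 -0.83]
60 90 1 [506. 206. 201.] [-0.23  0.55  1.83  1.05  1.34  2.33]
60 90 -1 [506. 206. 201.] [-0.23  0.55  1.83  1.05  1.34 -0.81]
```

```bash
python3 g.py 461.8 194.1 357.2 12 0 440 20 300 12 0 440 20 24 12 0
```

```text
t 9.6 now [461.8 194.1 357.2] yaw 17.0 tilt 60.6 F [ 0.5 -0.9 -0.1] w 11.4 q [ 0.06 -0.17  2.23  1.41  0.31 -3.1 ]
[461.8, 194.1, 357.2, 12.0, 0.0] shift [ 0. -0. -0.] |0| rot [ 0.132  1.053 -0.137] rows>=7.1
[440.0, 20.0, 300.0, 12.0, 0.0] shift [  57.2 -165.8  -57.5] |185| rot [0. 0. 0.] rows>=0.0
[440.0, 20.0, 24.0, 12.0, 0.0] shift [276.   0.   0.] |276| rot [0. 0. 0.] rows>=0.0
```

drive_tool(
  motion=[0, 0, 0, 0.016, 0.132, -0.017, 1, 0, 0, 0, 0.016, 0.132, -0.017, 1, 0, 0, 0, 0.016, 0.132, -0.017, 1, 0, 0, 0, 0.016, 0.132, -0.017, 1, 0, 0, 0, 0.016, 0.132, -0.017, 1, 0, 0, 0, 0.016, 0.132, -0.017, 1, 0, 0, 0, 0.016, 0.132, -0.017, 1, 0, 0, 0, 0.016, 0.132, -0.017, 1, 0, 0, 0, 0, 0, 0, 1],
)

```text
t: 10.5
tool_pos: [0.4629, 0.2023, 0.3641]
eef_rot: [-0.059, 0.588, 0.123, 0.797]
ft_force: [1.6, 0.7, 0.9]
width: 0.0119
```

```bash
python3 g.py 440 20 260 12 0 440 20 50 12 0
```

```text
t 10.5 now [462.9 202.3 364.1] yaw 14.5 tilt 17.5 F [1.6 0.7 0.9] w 11.9 q [ 0.22  0.06  1.59  0.07  1.18 -1.62]
[440.0, 20.0, 260.0, 12.0, 0.0] shift [  69.8 -174.6  -95.9] |211| rot [ 0.051  0.304 -0.059] rows>=2.1
[440.0, 20.0, 50.0, 12.0, 0.0] shift [210.   0.   0.] |210| rot [0. 0. 0.] rows>=0.0
```

drive_tool(
  motion=[12, -29, -16, 0, 0, 0, 1, 12, -29, -16, 0, 0, 0, 1, 12, -29, -16, 0, 0, 0, 1, 12, -29, -16, 0, 0, 0, 1, 12, -29, -16, 0, 0, 0, 1, 10, -29, -16, 0, 0, 0, 1, 0, 0, 0, 0.02, 0.13, -0.03, 1, 0, 0, 0, 0.02, 0.13, -0.03, 1, 20, 0, 0, 0.01, 0.05, 0, 1, 40, 0, 0, 0, 0, 0, 1, 40, 0, 0, 0, 0, 0, 1, 0, 0, 0, 0, 0, 0, 1],
)

```text
t: 11.7
tool_pos: [0.4369, -0.011, 0.1536]
eef_rot: [-0.065, 0.701, 0.033, 0.709]
ft_force: [-0.3, -0.2, 0.3]
width: 0.0118
```

```bash
python3 g.py 440 20 80 12 0 440 20 23 12 0
```

```text
t 11.7 now [436.9 -11.  153.6] yaw 8.0 tilt 0.5 F [-0.3 -0.2  0.3] w 11.8 q [-0.17  0.28  1.9  -0.05  0.94 -1.85]
[440.0, 20.0, 80.0, 12.0, 0.0] shift [72.1 33.7  6.7] |80| rot [-0.071  0.007  0.048] rows>=0.6
[440.0, 20.0, 23.0, 12.0, 0.0] shift [57.  0.  0.] |57| rot [0. 0. 0.] rows>=0.0
```

drive_tool(
  motion=[0, 10, 3, 0, 0.007, 0.048, 1, 40, 10, 3, 0, 0, 0, 1, 40, 0, 0, 0, 0, 0, 1, 30, 0, 0, 0, 0, 0, 1, 10, 0, 0, 0, 0, 0, 1, 0, 0, 0, 0, 0, 0, 1, 0, 0, 0, 0, 0, 0, 1],
)

```text
t: 12.4
tool_pos: [0.4487, 0.0041, 0.0413]
eef_rot: [-0.049, 0.696, 0.039, 0.715]
ft_force: [-1.2, 0.4, -0.4]
width: 0.0116
```

```bash
python3 g.py 440 20 23 8 0
```

```text
t 12.4 now [448.7   4.1  41.3] yaw 7.1 tilt 1.5 F [-1.2  0.4 -0.4] w 11.6 q [-0.16  0.49  1.99 -0.01  0.63 -1.84]
[440.0, 20.0, 23.0, 8.0, 0.0] shift [17.9 17.1 -7.1] |26| rot [-0.015  0.027  0.015] rows>=0.2
```

drive_tool(
  motion=[9, 0, 0, -0.01, 0.027, 0.015, 1, 8, 0, 0, 0, 0, 0, 1, 0, 0, 0, 0, 0, 0, 1, 0, 0, 0, 0, 0, 0, 0.3, 0, 0, 0, 0, 0, 0, 0.3, 0, 0, 0, 0, 0, 0, 0.3, 0, 0, 0, 0, 0, 0, 0.3, 0, 0, -17, 0, 0, 0, 0.3, 0, 0, -17, 0, 0, 0, 0.3, 0, 0, 0, 0, 0, 0, 0.3, 0, 0, 0, 0, 0, 0, 0.3],
)

```text
t: 13.5
tool_pos: [0.4186, -0.0016, 0.0274]
eef_rot: [-0.048, 0.703, 0.046, 0.708]
ft_force: [-0.4, -0.2, -0.2]
width: 0.0325
```

```bash
python3 g.py
```

```text
t 13.5 now [418.6  -1.6  27.4] yaw 7.7 tilt 0.5 F [-0.4 -0.2 -0.2] w 32.5 q [-0.19  0.49  2.07 -0.    0.57 -1.89]
```

Lower slightly, grip, lift, then yaw towards −115°.

drive_tool(
  motion=[5, 0, -2, 0, 0, 0, 0.3, 0, 0, 0, 0, 0, 0, 1, 0, 0, 0, 0, 0, 0, 1, 0, 0, 0, 0, 0, 0, 1, 0, 0, 0, 0, 0, 0, 1, 0, 0, 0, 0, 0, 0, 1, -20, 0, 0, 0, 0, 0, 1, -40, 0, 0, 0, 0, 0, 1, -40, 0, 0, 0, 0, 0, 1, -40, 0, 0, 0, 0, 0, 1, -40, 0, 0, 0, 0, 0, 1, -40, 0, 0, 0, 0, 0, 1],
)

```text
t: 14.7
tool_pos: [0.4138, -0.0008, 0.2453]
eef_rot: [-0.047, 0.706, 0.047, 0.705]
ft_force: [0.7, 0.7, 0.1]
width: 0.0115
```

```bash
python3 g.py 440 70 270 -115 0
cat > jarpose.py <<'E'
from kin import *
import sys
from g import Rt
# stick protrudes +z: T=Rt(al,tilt)@F ; u up-dir along stick
F=np.diag([1,-1,-1.])
al,tilt=float(sys.argv[1]),float(sys.argv[2])
T=Rt(al,tilt)@F;x=T[:,0];u=-T[:,2]
jar=np.array([506,201,164.])
for s in(100,35): # distance along stick from rim centre to TCP foot
    p=jar-14*x+s*u; print('TCP',np.round(p),'elbow' )
    print(np.round(ik(p,T,6,np.array([-.29,.5,2.2,1.6,1.2,-1.1])),2))
E
python3 jarpose.py 60 70
```

```text
t 14.7 now [413.8  -0.8 245.3] yaw 7.7 tilt -0.1 F [0.7 0.7 0.1] w 11.5 q [-0.19  0.14  1.8  -0.    1.2  -1.89]
[440.0, 70.0, 270.0, -115.0, 0.0] shift [-24.7  66.7  35.4] |79| rot [ 2.141e+00 -1.000e-03  2.000e-03] rows>=14.3
TCP [517. 219. 263.] elbow
[-0.23  0.36  2.16  1.59  1.12 -0.9 ]
TCP [505. 200. 202.] elbow
[-0.29  0.5   2.24  1.64  1.16 -1.14]
```

drive_tool(
  motion=[-20, 25, 25, 0, 0, 0, 1, -20, 25, 25, 0, 0, 0, 1, 0, 20, 20, 0, 0, 0, 1, 0, 0, 0, 0.148, 0, 0, 1, 0, 0, 0, 0.148, 0, 0, 1, 0, 0, 0, 0.148, 0, 0, 1, 0, 0, 0, 0.148, 0, 0, 1, 0, 0, 0, 0.148, 0, 0, 1, 0, 0, 0, 0.148, 0, 0, 1, 0, 0, 0, 0.148, 0, 0, 1, 0, 0, 0, 0.148, 0, 0, 1, 0, 0, 0, 0.148, 0, 0, 1],
)

```text
t: 15.9
tool_pos: [0.4771, 0.0818, 0.2935]
eef_rot: [0.408, 0.576, -0.404, 0.582]
ft_force: [-0.4, 0.3, -0.1]
width: 0.0118
```

drive_tool(
  motion=[0, 0, 0, 0.148, 0, 0, 1, 0, 0, 0, 0.148, 0, 0, 1, 0, 0, 0, 0.148, 0, 0, 1, 0, 0, 0, 0.148, 0, 0, 1, 0, 0, 0, 0.148, 0, 0, 1, 0, 0, 0, 0.148, 0, 0, 1, 0, 0, 0, 0, 0.147, 0, 1, 0, 0, 0, 0, 0.147, 0, 1, 0, 0, 0, 0, 0.147, 0, 1, 0, 0, 0, 0, 0.147, 0, 1],
)

```text
t: 16.9
tool_pos: [0.478, 0.0848, 0.294]
eef_rot: [0.776, 0.427, -0.402, 0.231]
ft_force: [-0.9, -0.6, -1.8]
width: 0.012
```

```bash
python3 g.py 517 219 290 -120 -70
```

```text
t 16.9 now [478.   84.8 294. ] yaw -121.4 tilt -34.7 F [-0.9 -0.6 -1.8] w 12.0 q [-0.35  0.1   1.86  0.66  1.12 -0.07]
[517.0, 219.0, 290.0, -120.0, -70.0] shift [  79.5  -37.9 -108.6] |140| rot [-0.009  0.616 -0.036] rows>=4.1
```

drive_tool(
  motion=[0, 0, 0, 0, 0.145, -0.01, 1, 0, 0, 0, 0, 0.145, -0.01, 1, 0, 0, 0, 0, 0.145, -0.01, 1, 0, 0, 0, 0, 0.145, -0.01, 1, 0, 0, 0, 0, 0.03, 0, 1, 0, 0, 0, 0, 0, 0, 1],
)

```text
t: 17.5
tool_pos: [0.4784, 0.0806, 0.2956]
eef_rot: [0.858, 0.486, -0.144, 0.08]
ft_force: [0.3, 0.1, -0.1]
width: 0.0119
```

```bash
python3 g.py 523 230 290 -120 -70 505 200 202 -120 -70
```

```text
t 17.5 now [478.4  80.6 295.6] yaw -121.2 tilt -71.1 F [ 0.3  0.1 -0.1] w 11.9 q [-0.66  0.29  2.12  1.26  1.4  -0.84]
[523.0, 230.0, 290.0, -120.0, -70.0] shift [144.7 -38.5 -43.7] |156| rot [-0.007 -0.018 -0.015] rows>=0.2
[505.0, 200.0, 202.0, -120.0, -70.0] shift [-2.8 -0.6 94.7] |95| rot [0. 0. 0.] rows>=0.0
```

drive_tool(
  motion=[36, -10, -11, 0, 0, 0, 1, 36, -10, -11, 0, 0, 0, 1, 36, -9, -11, 0, 0, 0, 1, 36, -9, -11, 0, 0, 0, 1, 0, 0, 0, 0, 0, 0, 1, 0, 0, 0, 0, 0, 0, 1],
)

```text
t: 18.1
tool_pos: [0.5266, 0.2336, 0.2919]
eef_rot: [0.859, 0.485, -0.145, 0.084]
ft_force: [0.3, -0.1, 0.5]
width: 0.0119
```

```bash
python3 g.py 523 230 290 -120 -70 505 200 202 -120 -70;python3 g.py 505 200 202 -120 -70|tail -1
```

```text
t 18.1 now [526.6 233.6 291.9] yaw -120.3 tilt -70.7 F [ 0.3 -0.1  0.5] w 11.9 q [-0.22  0.31  2.1   1.57  1.11 -0.79]
[523.0, 230.0, 290.0, -120.0, -70.0] shift [-4.1 -1.3  3.4] |5| rot [-0.002 -0.013 -0.019] rows>=0.2
[505.0, 200.0, 202.0, -120.0, -70.0] shift [-2.8 -0.6 94.7] |95| rot [0. 0. 0.] rows>=0.0
[505.0, 200.0, 202.0, -120.0, -70.0] shift [-8.  -1.6 98. ] |98| rot [-0.002 -0.013 -0.019] rows>=0.2
```

drive_tool(
  motion=[-4, -1, 15, 0, -0.013, -0.019, 1, -4, -1, 25, 0, 0, 0, 1, 0, 0, 25, 0, 0, 0, 1, 0, 0, 20, 0, 0, 0, 1, 0, 0, 12, 0, 0, 0, 1, 0, 0, 0, 0, 0, 0, 1, 0, 0, 0, 0, 0, 0, 1],
)

```text
t: 18.8
tool_pos: [0.5039, 0.1892, 0.1995]
eef_rot: [0.854, 0.49, -0.152, 0.088]
ft_force: [0.3, -0.1, -0.0]
width: 0.012
```

```bash
python3 - <<'E'
from h import *
p,d,K,W=cam('scene'); c=p[160:300,260:440]; save('ins1',cv2.resize(c,None,fx=4,fy=4,interpolation=cv2.INTER_CUBIC))
E
python3 g.py 505 200 202 -120 -70
```

```text
t 18.9 now [504.  189.4 199.6] yaw -120.1 tilt -69.8 F [-0.3  0.1 -1.4] w 11.8 q [-0.36  0.5   2.21  1.58  1.18 -1.11]
[505.0, 200.0, 202.0, -120.0, -70.0] shift [ 8.3 -4.5 -5.6] |11| rot [-0.001  0.004 -0.006] rows>=0.0
```

View pics/ins1.png

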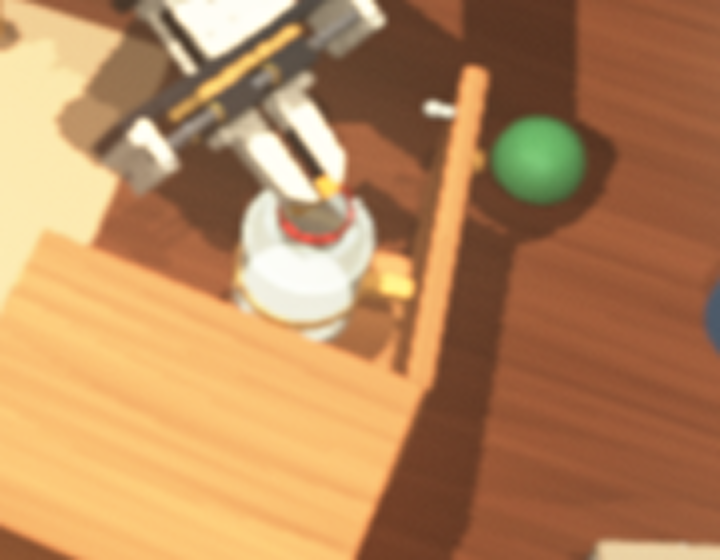

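Crop: the gold end at (327,187) sits at the robot-side edge of the mouth; ring centre ~(318,215). I'll apply the computed 8 mm correction, then release.

drive_tool(
  motion=[5, -2, -3, 0, 0, 0, 1, 5, -2, 0, 0, 0, 0, 1, 0, 0, 0, 0, 0, 0, 1, 0, 0, 0, 0, 0, 0, 1],
)

```text
t: 19.25
tool_pos: [0.5063, 0.2014, 0.201]
eef_rot: [0.854, 0.49, -0.151, 0.089]
ft_force: [-0.7, -0.0, -0.2]
width: 0.0113
```

```bash
python3 g.py 505 200 202 -120 -70
```

```text
t 19.2 now [506.3 201.4 201. ] yaw -119.4 tilt -69.8 F [-0.7 -0.  -0.2] w 11.3 q [-0.32  0.5   2.21  1.61  1.17 -1.11]
[505.0, 200.0, 202.0, -120.0, -70.0] shift [-2.1 -0.4 -0.3] |2| rot [ 0.003  0.003 -0.006] rows>=0.1
```

Release, back up, then untilt.

drive_tool(
  motion=[0, 0, 0, 0, 0, 0, 0.3, 0, 0, 0, 0, 0, 0, 0.3, 0, 0, 0, 0, 0, 0, 0.3, 0, 0, 0, 0, 0, 0, 0.3, 0, 0, -25, 0, 0, 0, 0.3, 0, 0, -40, 0, 0, 0, 0.3, 0, 0, -40, 0, 0, 0, 0.3, -30, 0, 0, 0, 0, 0, 0.3, -40, 0, 0, 0, 0, 0, 0.3, -40, 0, 0, 0, 0, 0, 0.3, -40, 0, 0, 0, 0, 0, 0.3],
)

```text
t: 20.35
tool_pos: [0.4504, 0.1139, 0.3555]
eef_rot: [0.851, 0.494, -0.152, 0.089]
ft_force: [0.1, -0.4, 0.4]
width: 0.0324
```

drive_tool(
  motion=[0, 0, 0, 0, -0.147, 0, 0.3, 0, 0, 0, 0, -0.147, 0, 0.3, 0, 0, 0, 0, -0.147, 0, 0.3, 0, 0, 0, 0, -0.147, 0, 0.3, 0, 0, 0, 0, -0.147, 0, 0.3, 0, 0, 0, 0, -0.147, 0, 0.3, 0, 0, 0, 0, -0.147, 0, 0.3, 0, 0, 0, 0, -0.147, 0, 0.3, 0, 0, 0, 0.1, 0, 0, 0.3, 0, 0, 0, 0.147, 0, 0, 0.3],
)

```text
t: 21.35
tool_pos: [0.4518, 0.1009, 0.3593]
eef_rot: [0.661, 0.263, -0.651, 0.265]
ft_force: [-0.2, -1.0, 0.3]
width: 0.0323
```

```bash
python3 - <<'E'
from h import *
from m import waxes
p,d,K,W=cam('scene'); c=p[160:260,290:410]; save('ins2',cv2.resize(c,None,fx=5,fy=5,interpolation=cv2.INTER_CUBIC))
print(waxes(p,cloud(d,K,W)))
E
python3 g.py 496 -84 250 -54 0 496 -84 50 -54 0
```

```text
{'red': [(452, -354, 50, 13, -56, 51)], 'blue': [(589, -317, 52, 5, 35, 28)], 'green': [(486, -68, 49, 9, -51, 33), (713, -346, 24, 15, -78, 15)]}
t 21.4 now [451.7 100.8 359.2] yaw -136.7 tilt -0.7 F [-1.2  0.6 -0.3] w 32.2 q [0.05 0.15 1.47 0.   1.51 0.87]
[496.0, -84.0, 250.0, -54.0, 0.0] shift [109.3 163.9  95.9] |219| rot [-1.443 -0.004 -0.015] rows>=9.6
[496.0, -84.0, 50.0, -54.0, 0.0] shift [200.   0.   0.] |200| rot [0. 0. 0.] rows>=0.0
```

View pics/ins2.png

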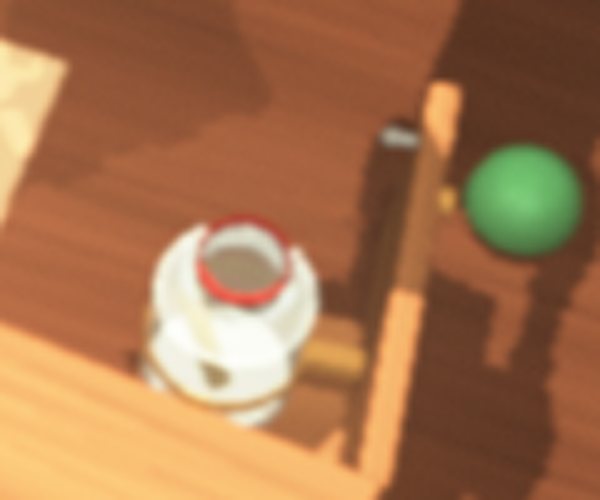

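Gold is seen inside the jar through the glass, at about (200,320). Green is next.

drive_tool(
  motion=[12, 0, 0, -0.146, 0, 0, 0, 12, 0, 0, -0.146, 0, 0, 0, 12, 0, 0, -0.146, 0, 0, 0, 12, 0, 0, -0.146, 0, 0, 0, 12, 0, 0, -0.146, 0, 0, 0, 12, 0, 0, -0.146, 0, 0, 0, 12, 0, 0, -0.146, 0, 0, 0, 12, 0, 0, -0.146, 0, 0, 0, 0, 0, 0, -0.146, 0, 0, 0, 0, 0, 0, -0.129, 0, 0, 0, 0, 0, 0, 0, 0, 0, 0],
)

```text
t: 22.5
tool_pos: [0.4493, 0.099, 0.2573]
eef_rot: [0.307, 0.637, -0.302, 0.639]
ft_force: [-0.2, 0.4, 0.4]
width: 0.0458
```

```bash
python3 g.py 476 -56 60 -54 0
```

```text
t 22.5 now [449.3  99.  257.3] yaw -51.0 tilt 0.0 F [-0.2  0.4  0.4] w 45.8 q [ 0.05  0.21  1.68  0.    1.25 -0.63]
[476.0, -56.0, 60.0, -54.0, 0.0] shift [196.8 -78.2 137.2] |252| rot [ 0.052  0.    -0.008] rows>=0.4
```

drive_tool(
  motion=[20, -13, 23, 0.05, 0, 0, 0, 30, -13, 23, 0, 0, 0, 0, 30, -13, 23, 0, 0, 0, 0, 30, -13, 23, 0, 0, 0, 0, 30, -13, 23, 0, 0, 0, 0, 30, -13, 23, 0, 0, 0, 0, 20, 0, 0, 0, 0, 0, 0, 0, 0, 0, 0, 0, 0, 0],
)

```text
t: 23.3
tool_pos: [0.4719, -0.064, 0.0627]
eef_rot: [0.331, 0.624, -0.322, 0.631]
ft_force: [0.6, 0.4, -0.5]
width: 0.046
```

```bash
python3 - <<'E'
from m import *
p,d,K,W=cam('wrist');print(waxes(p,cloud(d,K,W),box=(.3,.7,-.25,.1)))
E
python3 g.py 476 -56 22 -54 0
```

```text
{'green': [(483, -67, 47, 11, -54, 1010)]}
t 23.4 now [472.8 -64.1  63.9] yaw -55.0 tilt 0.3 F [-0.7 -0.3  0.1] w 45.8 q [-0.3   0.49  1.89  0.02  0.75 -0.92]
[476.0, -56.0, 22.0, -54.0, 0.0] shift [42.   6.6 -5. ] |43| rot [-0.017  0.005 -0.017] rows>=0.2
```

drive_tool(
  motion=[15, 4, -4, -0.015, 0, -0.015, 0, 17, 2, -2, 0, 0, 0, 0, 9, 0, 0, 0, 0, 0, 0, 1, 0, 0, 0, 0, 0, 0, 0, 0, 0, 0, 0, 0, 0],
)

```text
t: 23.85
tool_pos: [0.4785, -0.0552, 0.0268]
eef_rot: [0.322, 0.624, -0.322, 0.635]
ft_force: [0.1, -0.6, 0.6]
width: 0.0462
```

```bash
python3 g.py 476 -56 22 -54 0
```

```text
t 23.9 now [478.5 -55.2  26.8] yaw -54.2 tilt 0.7 F [ 0.1 -0.6  0.6] w 46.2 q [-0.27  0.56  1.9  -0.    0.66 -0.9 ]
[476.0, -56.0, 22.0, -54.0, 0.0] shift [ 4.8 -2.5 -0.9] |6| rot [-0.004  0.013 -0.007] rows>=0.1
```

drive_tool(
  motion=[4, -2, 0, 0, 0.01, 0, 0.3, 0, 0, 0, 0, 0, 0, 1, 0, 0, 0, 0, 0, 0, 1, 0, 0, 0, 0, 0, 0, 1, 0, 0, 0, 0, 0, 0, 1, 0, 0, 0, 0, 0, 0, 1, 0, 0, 0, 0, 0, 0, 1, -20, 0, 0, 0, 0, 0, 1, -40, 0, 0, 0, 0, 0, 1, -40, 0, 0, 0, 0, 0, 1, -40, 0, 0, 0, 0, 0, 1],
)

```text
t: 24.95
tool_pos: [0.473, -0.0564, 0.1638]
eef_rot: [0.324, 0.631, -0.321, 0.627]
ft_force: [1.6, -0.6, -0.0]
width: 0.0115
```

```bash
python3 g.py 478 80 295 -54 0 478 80 295 -120 0
```

```text
t 24.9 now [473.  -56.4 163.8] yaw -54.3 tilt -0.4 F [ 1.6 -0.6 -0. ] w 11.5 q [-0.28  0.34  1.77  0.01  1.03 -0.91]
[478.0, 80.0, 295.0, -54.0, 0.0] shift [-130.4   83.9 -108.6] |189| rot [-0.004 -0.007 -0.001] rows>=0.1
[478.0, 80.0, 295.0, -120.0, 0.0] shift [0. 0. 0.] |0| rot [1.152 0.    0.   ] rows>=7.7
```

drive_tool(
  motion=[-20, 21, -27, 0, 0, 0, 1, -20, 21, -27, 0, 0, 0, 1, -20, 21, -27, 0, 0, 0, 1, -20, 21, -27, 0, 0, 0, 1, -15, 0, 0, 0.147, 0, 0, 1, -15, 0, 0, 0.147, 0, 0, 1, -10, 0, 0, 0.147, 0, 0, 1, 0, 0, 0, 0.147, 0, 0, 1, 0, 0, 0, 0.147, 0, 0, 1, 0, 0, 0, 0.147, 0, 0, 1, 0, 0, 0, 0.147, 0, 0, 1, 0, 0, 0, 0.13, 0, 0, 1],
)

```text
t: 26.15
tool_pos: [0.4783, 0.0858, 0.2962]
eef_rot: [0.624, 0.34, -0.616, 0.34]
ft_force: [1.0, 0.2, 0.1]
width: 0.0115
```

drive_tool(
  motion=[0, 0, 0, 0, 0.147, 0, 1, 0, 0, 0, 0, 0.147, 0, 1, 0, 0, 0, 0, 0.147, 0, 1, 0, 0, 0, 0, 0.147, 0, 1, 0, 0, 0, 0, 0.147, 0, 1, 0, 0, 0, 0, 0.147, 0, 1, 0, 0, 0, 0, 0.147, 0, 1, 0, 0, 0, 0, 0.147, 0, 1, 0, 0, 0, 0, 0.06, 0, 1],
)

```text
t: 27.05
tool_pos: [0.4804, 0.0854, 0.3006]
eef_rot: [0.872, 0.467, -0.124, 0.08]
ft_force: [0.3, -0.5, -1.2]
width: 0.0115
```

```bash
python3 g.py 523 230 280 -120 -70
```

```text
t 27.1 now [480.4  85.4 300.6] yaw 56.2 tilt -73.0 F [ 0.3 -0.5 -1.2] w 11.5 q [-0.66  0.28  2.17  1.33  1.39 -0.89]
[523.0, 230.0, 280.0, -120.0, -70.0] shift [143.6 -44.6 -23.3] |152| rot [ 0.004 -0.052 -0.064] rows>=0.6
```

drive_tool(
  motion=[0, 0, 0, 0, -0.052, -0.064, 1, 36, -10, -6, 0, 0, 0, 1, 36, -10, -6, 0, 0, 0, 1, 36, -10, -6, 0, 0, 0, 1, 36, -10, -6, 0, 0, 0, 1, 0, 0, 0, 0, 0, 0, 1, 0, 0, 0, 0, 0, 0, 1],
)

```text
t: 27.75
tool_pos: [0.5196, 0.2319, 0.2697]
eef_rot: [0.853, 0.491, -0.153, 0.086]
ft_force: [-0.5, 0.5, 0.2]
width: 0.0118
```

```bash
python3 g.py 505 200 202 -120 -70
```

```text
t 27.8 now [519.6 231.9 269.7] yaw -120.6 tilt -69.8 F [-0.5  0.5  0.2] w 11.8 q [-0.23  0.35  2.13  1.57  1.12 -0.84]
[505.0, 200.0, 202.0, -120.0, -70.0] shift [-9.4  3.6 75.6] |76| rot [-0.004  0.003 -0.002] rows>=0.0
```

drive_tool(
  motion=[-8, 2, 5, 0, 0, 0, 1, 0, 1, 20, 0, 0, 0, 1, 0, 0, 20, 0, 0, 0, 1, 0, 0, 18, 0, 0, 0, 1, 0, 0, 8, 0, 0, 0, 1, 0, 0, 0, 0, 0, 0, 1, 0, 0, 0, 0, 0, 0, 1],
)

```text
t: 28.45
tool_pos: [0.5076, 0.191, 0.2055]
eef_rot: [0.857, 0.485, -0.151, 0.087]
ft_force: [0.0, 0.3, -0.4]
width: 0.0116
```

```bash
python3 g.py 505 200 202 -120 -70
```

```text
t 28.4 now [507.6 191.  205.5] yaw -120.5 tilt -69.9 F [ 0.   0.3 -0.4] w 11.6 q [-0.35  0.49  2.21  1.59  1.17 -1.1 ]
[505.0, 200.0, 202.0, -120.0, -70.0] shift [ 7.2 -6.9  1. ] |10| rot [-0.003  0.002 -0.017] rows>=0.1
```

Same correction, then release and retreat.

drive_tool(
  motion=[4, -4, 0, 0, 0, 0, 1, 4, -3, 1, 0, 0, 0, 1, 0, 0, 0, 0, 0, 0, 1, 0, 0, 0, 0, 0, 0, 0.3, 0, 0, 0, 0, 0, 0, 0.3, 0, 0, 0, 0, 0, 0, 0.3, 0, 0, 0, 0, 0, 0, 0.3, 0, 0, -25, 0, 0, 0, 0.3, 0, 0, -40, 0, 0, 0, 0.3, 0, 0, -40, 0, 0, 0, 0.3, -30, 0, 0, 0, 0, 0, 0.3, -40, 0, 0, 0, 0, 0, 0.3],
)

```text
t: 29.65
tool_pos: [0.4891, 0.1793, 0.3291]
eef_rot: [0.855, 0.488, -0.151, 0.088]
ft_force: [0.4, -1.0, 0.0]
width: 0.0323
```

drive_tool(
  motion=[-30, 0, 0, 0, 0, 0, 0.3, 0, 0, 0, 0, -0.147, 0, 0.3, 0, 0, 0, 0, -0.147, 0, 0.3, 0, 0, 0, 0, -0.147, 0, 0.3, 0, 0, 0, 0, -0.147, 0, 0.3, 0, 0, 0, 0, -0.147, 0, 0.3, 0, 0, 0, 0, -0.147, 0, 0.3, 0, 0, 0, 0, -0.147, 0, 0.3, 0, 0, 0, 0, -0.147, 0, 0.3, 0, 0, 0, 0, -0.05, 0, 0.3],
)

```text
t: 30.65
tool_pos: [0.474, 0.1446, 0.3451]
eef_rot: [-0.61, -0.331, 0.627, -0.353]
ft_force: [0.0, -0.1, 0.1]
width: 0.032
```

```bash
python3 - <<'E'
from h import *
from m import waxes
p,d,K,W=cam('scene'); P=cloud(d,K,W); print(waxes(p,P))
c=p[190:250,300:370]; save('ins3',cv2.resize(c,None,fx=8,fy=8,interpolation=cv2.INTER_CUBIC))
m=(P[...,2]>.02)&(P[...,2]<.035)&(P[...,0]<.6)&(P[...,0]>.38)&(P[...,1]<-.1)&(P[...,1]>-.3);print('lid',np.median(P[m],0))
E
python3 g.py 444 -340 250 -54 0 444 -340 60 -54 0
```

```text
{'red': [(453, -353, 50, 15, -54, 51)], 'blue': [(592, -315, 52, 5, 37, 29)], 'green': [(709, -346, 26, 11, -63, 15)]}
lid [ 0.45266617 -0.19783207  0.02615599]
t 30.7 now [474.  144.9 344.6] yaw -122.1 tilt 2.1 F [-0.6  0.4 -0.5] w 32.0 q [ 0.16  0.24  1.4  -0.04  1.52  0.73]
[444.0, -340.0, 250.0, -54.0, 0.0] shift [114.  230.8 422.8] |495| rot [-1.189  0.042  0.009] rows>=7.9
[444.0, -340.0, 60.0, -54.0, 0.0] shift [190.   0.   0.] |190| rot [0. 0. 0.] rows>=0.0
```

View pics/ins3.png

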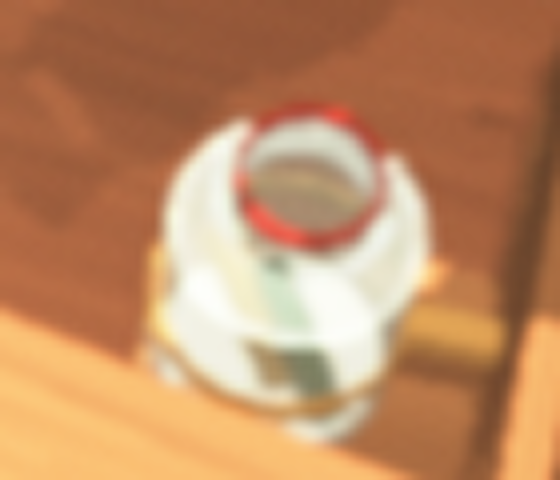

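Gold and green both show through the glass, at (235,270) and (280,290). Red is next.

drive_tool(
  motion=[10, 19, 35, 0, 0, 0, 0, 10, 19, 35, 0, 0, 0, 0, 10, 19, 35, 0, 0, 0, 0, 10, 19, 35, 0, 0, 0, 0, 10, 19, 35, 0, 0, 0, 0, 10, 19, 35, 0, 0, 0, 0, 10, 19, 35, 0, 0, 0, 0, 10, 19, 35, 0, 0, 0, 0, 10, 19, 35, 0, 0, 0, 0, 10, 19, 35, 0, 0, 0, 0, 10, 19, 35, 0, 0, 0, 0, 0, 19, 35, 0, 0, 0, 0],
)

```text
t: 31.9
tool_pos: [0.439, -0.3473, 0.2441]
eef_rot: [-0.614, -0.336, 0.622, -0.352]
ft_force: [0.6, 0.3, 0.1]
width: 0.0459
```

drive_tool(
  motion=[0, 0, 0, -0.147, 0.04, 0, 0, 15, 0, 0, -0.147, 0, 0, 0, 15, 0, 0, -0.147, 0, 0, 0, 15, 0, 0, -0.147, 0, 0, 0, 15, 0, 0, -0.147, 0, 0, 0, 15, 0, 0, -0.147, 0, 0, 0, 15, 0, 0, -0.147, 0, 0, 0, 0, 0, 0, -0.147, 0, 0, 0, 0, 0, 0, -0.02, 0, 0, 0],
)

```text
t: 32.8
tool_pos: [0.434, -0.353, 0.1483]
eef_rot: [0.32, 0.629, -0.301, 0.641]
ft_force: [-0.2, -0.0, 0.9]
width: 0.0461
```

```bash
python3 g.py 444 -342 60 -54 0
```

```text
t 32.8 now [ 434.  -353.   148.3] yaw -52.1 tilt 0.1 F [-0.2 -0.   0.9] w 46.1 q [-0.84  0.49  1.57  0.04  1.07 -1.52]
[444.0, -342.0, 60.0, -54.0, 0.0] shift [88.7 11.9 -2.7] |90| rot [ 0.033  0.002 -0.032] rows>=0.3
```

drive_tool(
  motion=[20, 6, -1, 0.033, 0, -0.032, 0, 30, 6, -2, 0, 0, 0, 0, 30, 0, 0, 0, 0, 0, 0, 10, 0, 0, 0, 0, 0, 0, 0, 0, 0, 0, 0, 0, 0],
)

```text
t: 33.3
tool_pos: [0.4424, -0.3447, 0.0585]
eef_rot: [0.327, 0.624, -0.328, 0.63]
ft_force: [0.2, -0.4, -0.5]
width: 0.0459
```

```bash
python3 - <<'E'
from m import *
p,d,K,W=cam('wrist');print(waxes(p,cloud(d,K,W),box=(.3,.7,-.45,.1)))
E
python3 g.py 444 -342 22 -54 0
```

```text
{'red': [(448, -351, 44, 11, -53, 952)], 'blue': [(606, -309, 21, 12, 32, 374)]}
t 33.4 now [ 442.5 -344.9   59.2] yaw -55.1 tilt 0.5 F [-0.1 -0.4 -0.7] w 46.0 q [-0.8   0.61  1.65  0.    0.87 -1.41]
[444.0, -342.0, 22.0, -54.0, 0.0] shift [37.2  2.8 -1.9] |37| rot [-0.02   0.009 -0.002] rows>=0.1
```

drive_tool(
  motion=[15, 2, -2, -0.02, 0.009, 0, 0, 15, 1, 0, 0, 0, 0, 0, 8, 0, 0, 0, 0, 0, 0, 0, 0, 0, 0, 0, 0, 0],
)

```text
t: 33.75
tool_pos: [0.4458, -0.3437, 0.0229]
eef_rot: [0.321, 0.628, -0.321, 0.633]
ft_force: [0.5, 0.2, -1.3]
width: 0.0457
```

```bash
python3 g.py 444 -342 22 -54 0
```

```text
t 33.8 now [ 445.8 -343.7   22.9] yaw -54.0 tilt 0.4 F [ 0.5  0.2 -1.3] w 45.7 q [-0.79  0.67  1.67  0.    0.8  -1.43]
[444.0, -342.0, 22.0, -54.0, 0.0] shift [ 0.9 -0.5 -2.5] |3| rot [ 0.001  0.006 -0.004] rows>=0.0
```

drive_tool(
  motion=[1, 0, 0, 0, 0, 0, 1, 0, 0, 0, 0, 0, 0, 1, 0, 0, 0, 0, 0, 0, 1, 0, 0, 0, 0, 0, 0, 1, 0, 0, 0, 0, 0, 0, 1, 0, 0, 0, 0, 0, 0, 1, 0, 0, 0, 0, 0, 0, 1, -20, 0, 0, 0, 0, 0, 1, -40, 0, 0, 0, 0, 0, 1, -40, 0, 0, 0, 0, 0, 1, -40, 0, 0, 0, 0, 0, 1, -40, 0, 0, 0, 0, 0, 1],
)

```text
t: 34.95
tool_pos: [0.4425, -0.3413, 0.2034]
eef_rot: [0.322, 0.632, -0.319, 0.629]
ft_force: [0.5, -0.5, -0.5]
width: 0.0118
```

```bash
python3 g.py 478 80 295 -54 0 478 80 295 -120 0
```

```text
t 35.0 now [ 442.5 -341.3  203.4] yaw -54.0 tilt -0.3 F [ 0.5 -0.5 -0.5] w 11.8 q [-0.8   0.44  1.49  0.    1.21 -1.43]
[478.0, 80.0, 295.0, -54.0, 0.0] shift [ -89.1  276.7 -320.3] |433| rot [ 0.001 -0.006 -0.002] rows>=0.0
[478.0, 80.0, 295.0, -120.0, 0.0] shift [0. 0. 0.] |0| rot [1.152 0.    0.   ] rows>=7.7
```

drive_tool(
  motion=[-10, 27, -31, 0, 0, 0, 1, -10, 27, -31, 0, 0, 0, 1, -10, 27, -31, 0, 0, 0, 1, -10, 27, -31, 0, 0, 0, 1, -10, 27, -31, 0, 0, 0, 1, -10, 27, -31, 0, 0, 0, 1, -10, 27, -31, 0, 0, 0, 1, -10, 27, -31, 0, 0, 0, 1, -5, 27, -31, 0, 0, 0, 1, 0, 27, -31, 0, 0, 0, 1, 0, 0, 0, 0.147, 0, 0, 1, 0, 0, 0, 0.147, 0, 0, 1],
)

```text
t: 36.15
tool_pos: [0.4801, 0.0826, 0.2995]
eef_rot: [0.415, 0.57, -0.41, 0.579]
ft_force: [-0.4, -0.5, 0.3]
width: 0.0116
```

drive_tool(
  motion=[0, 0, 0, 0.147, 0, 0, 1, 0, 0, 0, 0.147, 0, 0, 1, 0, 0, 0, 0.147, 0, 0, 1, 0, 0, 0, 0.147, 0, 0, 1, 0, 0, 0, 0.147, 0, 0, 1, 0, 0, 0, 0.13, 0, 0, 1, 0, 0, 0, 0, 0.147, 0, 1, 0, 0, 0, 0, 0.147, 0, 1, 0, 0, 0, 0, 0.147, 0, 1, 0, 0, 0, 0, 0.147, 0, 1, 0, 0, 0, 0, 0.147, 0, 1, 0, 0, 0, 0, 0.147, 0, 1],
)

```text
t: 37.35
tool_pos: [0.481, 0.0862, 0.3033]
eef_rot: [0.831, 0.45, -0.28, 0.168]
ft_force: [-0.5, 0.5, -1.7]
width: 0.0119
```

```bash
python3 g.py 480 85 295 -120 -70 523 230 275 -120 -70
```

```text
t 37.4 now [481.   86.2 303.3] yaw -120.7 tilt -51.9 F [-0.5  0.5 -1.7] w 11.9 q [-0.51  0.12  2.    1.01  1.19 -0.45]
[480.0, 85.0, 295.0, -120.0, -70.0] shift [ 3.9 -0.4  7.5] |8| rot [ 0.001  0.316 -0.054] rows>=2.1
[523.0, 230.0, 275.0, -120.0, -70.0] shift [145.  -35.3 -31.5] |153| rot [0. 0. 0.] rows>=0.0
```

drive_tool(
  motion=[0, 0, 3, 0, 0.14, -0.027, 1, 0, 0, 3, 0, 0.14, -0.027, 1, 0, 0, 0, 0, 0.036, 0, 1, 36, -9, -8, 0, 0, 0, 1, 36, -9, -8, 0, 0, 0, 1, 36, -9, -8, 0, 0, 0, 1, 36, -9, -8, 0, 0, 0, 1, 0, 0, 0, 0, 0, 0, 1, 0, 0, 0, 0, 0, 0, 1],
)

```text
t: 38.25
tool_pos: [0.5262, 0.2258, 0.2794]
eef_rot: [0.858, 0.486, -0.145, 0.083]
ft_force: [0.4, 0.1, -0.4]
width: 0.0115
```

```bash
python3 g.py 505 200 202 -120 -70
```

```text
t 38.2 now [526.2 225.8 279.4] yaw -120.7 tilt -70.8 F [ 0.4  0.1 -0.4] w 11.5 q [-0.24  0.34  2.11  1.58  1.13 -0.83]
[505.0, 200.0, 202.0, -120.0, -70.0] shift [-5.8 -5.  83.9] |84| rot [-0.004 -0.014 -0.016] rows>=0.1
```

drive_tool(
  motion=[0, -5, 8, 0, -0.014, -0.016, 1, 0, -5, 20, 0, 0, 0, 1, 0, 0, 20, 0, 0, 0, 1, 0, 0, 20, 0, 0, 0, 1, 0, 0, 10, 0, 0, 0, 1, 0, 0, 0, 0, 0, 0, 1, 0, 0, 0, 0, 0, 0, 1],
)

```text
t: 38.95
tool_pos: [0.5037, 0.2, 0.2036]
eef_rot: [0.854, 0.489, -0.152, 0.086]
ft_force: [-0.1, 0.2, -0.6]
width: 0.0118
```

```bash
python3 g.py 505 200 202 -120 -70
```

```text
t 39.0 now [503.7 200.  203.6] yaw -120.6 tilt -69.8 F [-0.1  0.2 -0.6] w 11.8 q [-0.33  0.49  2.22  1.6   1.17 -1.1 ]
[505.0, 200.0, 202.0, -120.0, -70.0] shift [1.2 1.1 1.3] |2| rot [-0.004  0.003 -0.007] rows>=0.1
```

drive_tool(
  motion=[0, 0, 0, 0, 0, 0, 0.3, 0, 0, 0, 0, 0, 0, 0.3, 0, 0, 0, 0, 0, 0, 0.3, 0, 0, 0, 0, 0, 0, 0.3, 0, 0, -25, 0, 0, 0, 0.3, 0, 0, -40, 0, 0, 0, 0.3, 0, 0, -40, 0, 0, 0, 0.3, -30, 0, 0, 0, 0, 0, 0.3, -40, 0, 0, 0, 0, 0, 0.3, -40, 0, 0, 0, 0, 0, 0.3],
)

```text
t: 39.95
tool_pos: [0.468, 0.1459, 0.3469]
eef_rot: [0.852, 0.494, -0.151, 0.088]
ft_force: [1.1, -0.2, -0.1]
width: 0.0321
```

drive_tool(
  motion=[0, 0, 0, 0, -0.147, 0, 0.3, 0, 0, 0, 0, -0.147, 0, 0.3, 0, 0, 0, 0, -0.147, 0, 0.3, 0, 0, 0, 0, -0.147, 0, 0.3, 0, 0, 0, 0, -0.147, 0, 0.3, 0, 0, 0, 0, -0.147, 0, 0.3, 0, 0, 0, 0, -0.147, 0, 0.3, 0, 0, 0, 0, -0.147, 0, 0.3, 0, 0, 0, 0, -0.04, 0, 0.3],
)

```text
t: 40.85
tool_pos: [0.4681, 0.1348, 0.3538]
eef_rot: [-0.612, -0.335, 0.622, -0.355]
ft_force: [1.3, 0.1, -0.3]
width: 0.0321
```

```bash
python3 - <<'E'
from h import *
from m import waxes
p,d,K,W=cam('scene'); P=cloud(d,K,W); print(waxes(p,P))
c=p[190:250,300:370]; save('ins4',cv2.resize(c,None,fx=8,fy=8,interpolation=cv2.INTER_CUBIC))
m=(P[...,2]>.02)&(P[...,2]<.035)&(P[...,0]<.6)&(P[...,0]>.38)&(P[...,1]<-.1)&(P[...,1]>-.3);print('lid',np.median(P[m],0))
E
python3 g.py 608 -307 250 -120 0 608 -307 60 -145 0
```

```text
{'blue': [(590, -316, 51, 5, 36, 29)], 'green': [(709, -346, 25, 15, -57, 15), (731, -337, 22, 12, -23, 12)]}
lid [ 0.45161303 -0.19717842  0.02582765]
t 40.9 now [468.1 135.  353.5] yaw -121.6 tilt 1.5 F [-1.1  0.5 -0.3] w 32.3 q [ 0.14  0.21  1.41 -0.03  1.53  0.69]
[608.0, -307.0, 250.0, -120.0, 0.0] shift [117.3 348.7 300.5] |475| rot [-0.027  0.027 -0.016] rows>=0.3
[608.0, -307.0, 60.0, -145.0, 0.0] shift [190.   0.   0.] |190| rot [0.436 0.    0.   ] rows>=2.9
```

View pics/ins4.png

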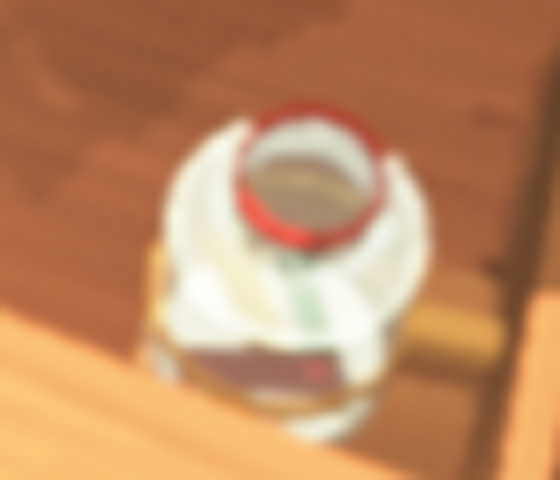

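Red is in too, lying at the jar's bottom (265,370). Blue is next.

drive_tool(
  motion=[8, 29, 25, 0, 0, 0, 0, 8, 29, 25, 0, 0, 0, 0, 8, 29, 25, 0, 0, 0, 0, 8, 29, 25, 0, 0, 0, 0, 8, 29, 25, 0, 0, 0, 0, 8, 29, 25, 0, 0, 0, 0, 8, 29, 25, 0, 0, 0, 0, 8, 29, 25, 0, 0, 0, 0, 8, 29, 25, 0, 0, 0, 0, 8, 29, 25, 0, 0, 0, 0, 8, 29, 25, 0, 0, 0, 0, 8, 29, 25, 0, 0, 0, 0],
)

```text
t: 42.1
tool_pos: [0.6102, -0.3144, 0.267]
eef_rot: [-0.615, -0.341, 0.616, -0.355]
ft_force: [1.8, 0.2, 0.1]
width: 0.0458
```

drive_tool(
  motion=[0, 0, 0, 0.136, 0.025, -0.016, 0, 20, 0, 0, 0.136, 0, 0, 0, 30, 0, 0, 0.136, 0, 0, 0, 30, 0, 0, 0, 0, 0, 0, 30, 0, 0, 0, 0, 0, 0, 0, 0, 0, 0, 0, 0, 0],
)

```text
t: 42.7
tool_pos: [0.6081, -0.3205, 0.1502]
eef_rot: [0.682, 0.212, -0.67, 0.203]
ft_force: [-0.4, 0.6, -0.3]
width: 0.0457
```

```bash
python3 - <<'E'
from m import *
p,d,K,W=cam('wrist');print(waxes(p,cloud(d,K,W),box=(.3,.7,-.45,.1)))
E
python3 g.py 608 -307 60 -145 0
```

```text
{'blue': [(594, -318, 58, 10, 34, 573)]}
t 42.8 now [ 609.2 -321.3  153.1] yaw -145.9 tilt -1.2 F [-0.4 -0.6  0.4] w 45.7 q [-0.61  0.72  1.15  0.02  1.28  0.36]
[608.0, -307.0, 60.0, -145.0, 0.0] shift [ 93.3 -12.1  -5. ] |94| rot [-0.015 -0.022  0.004] rows>=0.2
```

drive_tool(
  motion=[25, -6, -3, 0, -0.022, 0, 0, 30, -5, -2, 0, 0, 0, 0, 30, 0, 0, 0, 0, 0, 0, 20, 0, 0, 0, 0, 0, 0, 0, 0, 0, 0, 0, 0, 0],
)

```text
t: 43.25
tool_pos: [0.613, -0.3128, 0.0588]
eef_rot: [0.68, 0.203, -0.672, 0.211]
ft_force: [-0.3, 0.9, -0.4]
width: 0.046
```

```bash
python3 g.py 608 -308.5 22 -146 0
```

```text
t 43.2 now [ 613.  -312.8   58.8] yaw -145.9 tilt -0.5 F [-0.3  0.9 -0.4] w 46.0 q [-0.58  0.8   1.25  0.    1.07  0.39]
[608.0, -308.5, 22.0, -146.0, 0.0] shift [36.7 -6.9  2.1] |37| rot [ 0.001 -0.009 -0.014] rows>=0.1
```

drive_tool(
  motion=[14, -4, 1, 0, -0.009, -0.014, 0, 14, -2, 1, 0, 0, 0, 0, 9, 0, 0, 0, 0, 0, 0, 0, 0, 0, 0, 0, 0, 0],
)

```text
t: 43.65
tool_pos: [0.6109, -0.3109, 0.0257]
eef_rot: [0.678, 0.205, -0.674, 0.209]
ft_force: [-1.4, 0.8, -0.1]
width: 0.0457
```

```bash
python3 g.py 608 -308.5 22 -146 0
```

```text
t 43.6 now [ 610.9 -310.9   25.7] yaw -145.9 tilt -0.2 F [-1.4  0.8 -0.1] w 45.7 q [-0.58  0.84  1.27  0.    1.02  0.39]
[608.0, -308.5, 22.0, -146.0, 0.0] shift [ 3.7 -3.6  1. ] |5| rot [ 0.001 -0.003 -0.008] rows>=0.1
```

drive_tool(
  motion=[4, -3, 1, 0, 0, 0, 0.2, 0, 0, 0, 0, 0, 0, 1, 0, 0, 0, 0, 0, 0, 1, 0, 0, 0, 0, 0, 0, 1, 0, 0, 0, 0, 0, 0, 1, 0, 0, 0, 0, 0, 0, 1, 0, 0, 0, 0, 0, 0, 1, -20, 0, 0, 0, 0, 0, 1, -40, 0, 0, 0, 0, 0, 1, -40, 0, 0, 0, 0, 0, 1, -40, 0, 0, 0, 0, 0, 1, -40, 0, 0, 0, 0, 0, 1],
)

```text
t: 44.85
tool_pos: [0.6044, -0.3066, 0.2007]
eef_rot: [-0.675, -0.208, 0.677, -0.206]
ft_force: [0.5, -0.7, -1.2]
width: 0.0119
```

```bash
python3 g.py 480 82 295 -146 0 480 82 295 -120 0
```

```text
t 44.9 now [ 604.4 -306.6  200.7] yaw -146.0 tilt 0.1 F [ 0.5 -0.7 -1.2] w 11.9 q [-0.58  0.66  1.11  0.    1.37  0.39]
[480.0, 82.0, 295.0, -146.0, 0.0] shift [ -92.6 -392.1 -114.3] |419| rot [0.001 0.002 0.005] rows>=0.0
[480.0, 82.0, 295.0, -120.0, 0.0] shift [0. 0. 0.] |0| rot [-0.454  0.     0.   ] rows>=3.0
```

drive_tool(
  motion=[-13, -39, -11, 0, 0, 0, 1, -13, -39, -11, 0, 0, 0, 1, -13, -39, -11, 0, 0, 0, 1, -13, -39, -11, 0, 0, 0, 1, -10, -39, -11, 0, 0, 0, 1, -10, -39, -11, 0, 0, 0, 1, -5, -39, -11, 0, 0, 0, 1, -5, -39, -11, 0, 0, 0, 1, 0, -39, -11, 0, 0, 0, 1, 0, -39, -11, 0, 0, 0, 1, 0, 0, 0, -0.147, 0, 0, 1, 0, 0, 0, -0.147, 0, 0, 1],
)

```text
t: 46.05
tool_pos: [0.4734, 0.091, 0.2939]
eef_rot: [0.643, 0.301, -0.633, 0.308]
ft_force: [0.7, 0.2, 0.8]
width: 0.0118
```

drive_tool(
  motion=[0, 0, 0, -0.14, 0, 0, 1, 0, 0, 0, 0, 0.147, 0, 1, 0, 0, 0, 0, 0.147, 0, 1, 0, 0, 0, 0, 0.147, 0, 1, 0, 0, 0, 0, 0.147, 0, 1, 0, 0, 0, 0, 0.147, 0, 1, 0, 0, 0, 0, 0.147, 0, 1, 0, 0, 0, 0, 0.147, 0, 1, 0, 0, 0, 0, 0.147, 0, 1],
)

```text
t: 46.95
tool_pos: [0.4761, 0.0926, 0.3022]
eef_rot: [0.855, 0.485, -0.145, 0.11]
ft_force: [0.4, 0.8, -1.1]
width: 0.0116
```

```bash
python3 g.py 480 85 295 -120 -70 525 227 277 -120 -70
```

```text
t 47.0 now [476.1  92.6 302.2] yaw -113.3 tilt -69.0 F [ 0.4  0.8 -1.1] w 11.6 q [-0.63  0.24  2.13  1.26  1.37 -0.84]
[480.0, 85.0, 295.0, -120.0, -70.0] shift [-1.6  6.9  8.7] |11| rot [ 0.042  0.015 -0.023] rows>=0.3
[525.0, 227.0, 277.0, -120.0, -70.0] shift [142.9 -32.  -32.8] |150| rot [0. 0. 0.] rows>=0.0
```

drive_tool(
  motion=[0, 3, 8, 0.042, 0.015, -0.023, 1, 36, -7, -8, 0, 0, 0, 1, 36, -7, -8, 0, 0, 0, 1, 36, -7, -8, 0, 0, 0, 1, 36, -7, -8, 0, 0, 0, 1, 0, 0, 0, 0, 0, 0, 1, 0, 0, 0, 0, 0, 0, 1],
)

```text
t: 47.65
tool_pos: [0.5313, 0.228, 0.2732]
eef_rot: [0.856, 0.487, -0.151, 0.083]
ft_force: [-0.0, 0.5, -0.6]
width: 0.0117
```

```bash
python3 g.py 505 200 202 -120 -70
```

```text
t 47.6 now [531.3 228.  273.2] yaw -121.5 tilt -70.1 F [-0.   0.5 -0.6] w 11.7 q [-0.23  0.35  2.1   1.57  1.12 -0.83]
[505.0, 200.0, 202.0, -120.0, -70.0] shift [-11.1  -7.9  79.7] |81| rot [-0.009 -0.003 -0.011] rows>=0.1
```

drive_tool(
  motion=[-4, -6, 4, 0, 0, -0.01, 1, -2, -6, 20, 0, 0, 0, 1, 0, 0, 20, 0, 0, 0, 1, 0, 0, 20, 0, 0, 0, 1, 0, 0, 10, 0, 0, 0, 1, 0, 0, 0, 0, 0, 0, 1, 0, 0, 0, 0, 0, 0, 1],
)

```text
t: 48.35
tool_pos: [0.5038, 0.1991, 0.2059]
eef_rot: [0.856, 0.487, -0.15, 0.083]
ft_force: [0.9, -0.3, -0.2]
width: 0.0116
```

```bash
python3 g.py 505 200 202 -120 -70
```

```text
t 48.4 now [503.8 199.1 205.9] yaw -121.2 tilt -70.3 F [ 0.9 -0.3 -0.2] w 11.6 q [-0.33  0.49  2.22  1.6   1.17 -1.1 ]
[505.0, 200.0, 202.0, -120.0, -70.0] shift [2.6 0.6 3.2] |4| rot [-0.007 -0.005 -0.011] rows>=0.1
```

drive_tool(
  motion=[0, 0, 2, 0, 0, 0, 1, 0, 0, 0, 0, 0, 0, 0.3, 0, 0, 0, 0, 0, 0, 0.3, 0, 0, 0, 0, 0, 0, 0.3, 0, 0, 0, 0, 0, 0, 0.3, 0, 0, -25, 0, 0, 0, 0.3, 0, 0, -40, 0, 0, 0, 0.3, 0, 0, -40, 0, 0, 0, 0.3, -30, 0, 0, 0, 0, 0, 0.3, -40, 0, 0, 0, 0, 0, 0.3, -40, 0, 0, 0, 0, 0, 0.3],
)

```text
t: 49.45
tool_pos: [0.467, 0.1434, 0.3462]
eef_rot: [0.854, 0.492, -0.149, 0.085]
ft_force: [0.7, -0.3, 0.1]
width: 0.0323
```

drive_tool(
  motion=[0, 0, 0, 0, -0.147, 0, -1, 0, 0, 0, 0, -0.147, 0, -1, 0, 0, 0, 0, -0.147, 0, -1, 0, 0, 0, 0, -0.147, 0, -1, 0, 0, 0, 0, -0.147, 0, -1, 0, 0, 0, 0, -0.147, 0, -1, 0, 0, 0, 0, -0.147, 0, -1, 0, 0, 0, 0, -0.147, 0, -1, 0, 0, 0, 0, -0.04, 0, -1],
)

```text
t: 50.35
tool_pos: [0.4675, 0.132, 0.3518]
eef_rot: [-0.614, -0.336, 0.622, -0.35]
ft_force: [0.4, 0.1, -0.7]
width: 0.0916
```

```bash
python3 - <<'E'
from m import *
p,d,K,W=cam('scene'); P=cloud(d,K,W); print(waxes(p,P))
c=p[190:250,300:370]; save('ins5',cv2.resize(c,None,fx=8,fy=8,interpolation=cv2.INTER_CUBIC))
m=(P[...,2]>.02)&(P[...,2]<.035)&(P[...,0]<.6)&(P[...,0]>.38)&(P[...,1]<-.1)&(P[...,1]>-.3);print('lid',np.median(P[m],0))
E
python3 g.py 452 -199 250 -120 0 452 -199 27 -120 0
```

```text
{'green': [(709, -347, 26, 12, -60, 15), (732, -335, 25, 12, -15, 13)]}
lid [ 0.45267821 -0.19760504  0.025951  ]
t 50.4 now [467.4 132.2 351.5] yaw -121.9 tilt 1.1 F [-0.2 -0.  -0.2] w 91.6 q [ 0.13  0.21  1.42 -0.02  1.52  0.69]
[452.0, -199.0, 250.0, -120.0, 0.0] shift [108.9 160.6 287.4] |347| rot [-0.032  0.02  -0.01 ] rows>=0.3
[452.0, -199.0, 27.0, -120.0, 0.0] shift [223.   0.   0.] |223| rot [0. 0. 0.] rows>=0.0
```

View pics/ins5.png

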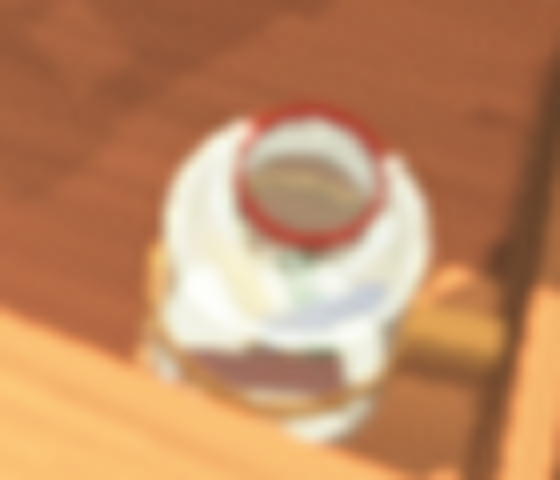

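Blue (330,305) joins gold, green and red in the jar, and no wax is left on the desk. The lid is next.

drive_tool(
  motion=[20, 20, 36, 0, 0, 0, -1, 20, 20, 36, 0, 0, 0, -1, 20, 20, 36, 0, 0, 0, -1, 20, 20, 36, 0, 0, 0, -1, 20, 20, 36, 0, 0, 0, -1, 10, 20, 36, 0, 0, 0, -1, 0, 20, 36, 0, 0, 0, -1, 0, 20, 36, 0, 0, 0, -1, 0, 0, 0, -0.03, 0.02, -0.01, -1, 40, 0, 0, 0, 0, 0, -1, 40, 0, 0, 0, 0, 0, -1, 0, 0, 0, 0, 0, 0, -1],
)

```text
t: 51.6
tool_pos: [0.4483, -0.2088, 0.1608]
eef_rot: [0.618, 0.355, -0.607, 0.351]
ft_force: [-0.4, 0.6, 0.3]
width: 0.092
```

```bash
python3 - <<'E'
from m import *
p,d,K,W=cam('wrist');P=cloud(d,K,W)
m=(P[...,2]>.021)&(P[...,2]<.031)&(np.hypot(P[...,0]-.452,P[...,1]+.199)<.06)
q=(P[m][:,:2]*1000).astype(np.float32);print(len(q),cv2.minEnclosingCircle(q),q.mean(0))
E
python3 g.py 452 -199 60 -120 0
```

```text
3925 ((451.460205078125, -199.7349090576172), 35.57605743408203) [ 452.11288 -198.67007]
t 51.6 now [ 449.6 -209.5  163.3] yaw -120.0 tilt -0.9 F [-0.8  0.5  0.3] w 92.0 q [-0.6   0.37  1.73  0.02  1.03 -0.09]
[452.0, -199.0, 60.0, -120.0, 0.0] shift [103.4  -4.   -8.7] |104| rot [-0.001 -0.015 -0.007] rows>=0.1
```

drive_tool(
  motion=[20, -3, -6, 0, -0.015, -0.007, -1, 30, -1, -3, 0, 0, 0, -1, 30, 0, 0, 0, 0, 0, -1, 20, 0, 0, 0, 0, 0, -1, 0, 0, 0, 0, 0, 0, -1, 0, 0, 0, 0, 0, 0, -1],
)

```text
t: 52.25
tool_pos: [0.4587, -0.2032, 0.0738]
eef_rot: [0.617, 0.347, -0.608, 0.36]
ft_force: [-0.4, 1.0, 0.6]
width: 0.0919
```

```bash
python3 g.py 452 -199.3 27 -120 0
```

```text
t 52.2 now [ 458.7 -203.2   73.8] yaw -120.1 tilt -0.1 F [-0.4  1.   0.6] w 91.9 q [-0.57  0.5   1.82  0.    0.8  -0.05]
[452.0, -199.3, 27.0, -120.0, 0.0] shift [46.6 -8.7  0. ] |47| rot [-0.001 -0.001 -0.022] rows>=0.1
```

drive_tool(
  motion=[0, -5, 0, 0, 0, -0.022, -1, 8, -4, 0, 0, 0, 0, -1, 20, 0, 0, 0, 0, 0, -1, 15, 0, 0, 0, 0, 0, -1, 5, 0, 0, 0, 0, 0, -1, 0, 0, 0, 0, 0, 0, -1, 0, 0, 0, 0, 0, 0, -1],
)

```text
t: 52.95
tool_pos: [0.4538, -0.2004, 0.0312]
eef_rot: [0.615, 0.35, -0.61, 0.356]
ft_force: [-0.5, 0.2, 0.3]
width: 0.0917
```

```bash
python3 g.py 452 -199.3 27 -120 0
```

```text
t 53.0 now [ 453.8 -200.4   31.2] yaw -120.1 tilt -0.0 F [-0.5  0.2  0.3] w 91.7 q [-0.57  0.57  1.86  0.    0.7  -0.05]
[452.0, -199.3, 27.0, -120.0, 0.0] shift [ 4.1 -2.2 -0. ] |5| rot [-0.001 -0.001 -0.011] rows>=0.1
```

drive_tool(
  motion=[4, -2, 0, 0, 0, -0.01, -1, 1, 0, 0, 0, 0, 0, -1, 0, 0, 0, 0, 0, 0, 1, 0, 0, 0, 0, 0, 0, 1, 0, 0, 0, 0, 0, 0, 1, 0, 0, 0, 0, 0, 0, 1, 0, 0, 0, 0, 0, 0, 1, 0, 0, 0, 0, 0, 0, 1],
  force=30,
)

```text
t: 53.75
tool_pos: [0.4529, -0.1999, 0.0276]
eef_rot: [0.613, 0.352, -0.612, 0.354]
ft_force: [0.7, 0.0, -0.7]
width: 0.0693
```

```bash
python3 g.py 452 -199.3 27 -120 0
```

```text
t 53.8 now [ 452.9 -199.9   27.6] yaw -120.1 tilt -0.0 F [ 0.7  0.  -0.7] w 69.3 q [-0.57  0.58  1.86  0.    0.7  -0.05]
[452.0, -199.3, 27.0, -120.0, 0.0] shift [ 0.6 -1.1 -0.1] |1| rot [-0.001 -0.001 -0.003] rows>=0.0
```

drive_tool(
  motion=[-20, 0, 0, 0, 0, 0, 1, -40, 0, 0, 0, 0, 0, 1, -40, 0, 0, 0, 0, 0, 1, -40, -10, -20, 0, 0, 0, 1, -40, -15, -35, 0, 0, 0, 1, -40, -15, -38, 0, 0, 0, 1, -20, -16, -38, 0, 0, 0, 1, 0, -16, -38, 0, 0, 0, 1, 0, -16, -38, 0, 0, 0, 1, 0, -16, -38, 0, 0, 0, 1, 0, -16, -38, 0, 0, 0, 1, 0, 0, 0, 0, 0, 0, 1],
)

```text
t: 54.95
tool_pos: [0.4903, 0.1068, 0.2691]
eef_rot: [0.616, 0.351, -0.611, 0.352]
ft_force: [0.8, -0.0, -0.6]
width: 0.0693
```

```bash
python3 g.py 506 201 240 -120 0
```

```text
t 55.0 now [490.3 106.8 269.1] yaw -120.4 tilt -0.4 F [ 0.8 -0.  -0.6] w 69.3 q [0.06 0.28 1.55 0.   1.31 0.59]
[506.0, 201.0, 240.0, -120.0, 0.0] shift [ 29.5 -34.2 -89. ] |100| rot [-0.006 -0.007 -0.005] rows>=0.1
```

drive_tool(
  motion=[0, -9, -30, -0.006, -0.007, -0.005, 1, 8, -9, -30, 0, 0, 0, 1, 15, -9, -25, 0, 0, 0, 1, 0, -5, -4, 0, 0, 0, 1, 0, 0, 0, 0, 0, 0, 1, 0, 0, 0, 0, 0, 0, 1],
)

```text
t: 55.55
tool_pos: [0.507, 0.2007, 0.2453]
eef_rot: [-0.611, -0.353, 0.613, -0.355]
ft_force: [0.7, -0.1, -0.7]
width: 0.069
```

```bash
python3 g.py 506.5 201 210 -120 0
```

```text
t 55.5 now [507.  200.7 245.3] yaw -119.9 tilt 0.2 F [ 0.7 -0.1 -0.7] w 69.0 q [ 0.24  0.38  1.47 -0.    1.3   0.76]
[506.5, 201.0, 210.0, -120.0, 0.0] shift [35.3 -0.6 -0.1] |35| rot [0.001 0.004 0.   ] rows>=0.0
```

drive_tool(
  motion=[20, 0, 0, 0, 0, 0, 1, 20, 0, 0, 0, 0, 0, 1, 6, 0, 0, 0, 0, 0, 1, 0, 0, 0, 0, 0, 0, 1, 0, 0, 0, 0, 0, 0, 1],
)

```text
t: 56.05
tool_pos: [0.5089, 0.1952, 0.2024]
eef_rot: [0.614, 0.35, -0.612, 0.354]
ft_force: [0.9, 0.9, -1.0]
width: 0.069
```

```bash
python3 - <<'E'
from h import *
p,d,K,W=cam('scene'); c=p[180:260,290:390]; save('lid1',cv2.resize(c,None,fx=6,fy=6,interpolation=cv2.INTER_CUBIC))
E
python3 g.py 506.5 201 191 -120 0
```

```text
t 56.1 now [509.  195.3 202.6] yaw -120.2 tilt 0.0 F [-0.3  0.5 -0.9] w 69.2 q [ 0.23  0.41  1.54 -0.    1.18  0.76]
[506.5, 201.0, 191.0, -120.0, 0.0] shift [11.5 -5.1 -3.7] |13| rot [-0.004  0.    -0.006] rows>=0.0
```

View pics/lid1.png

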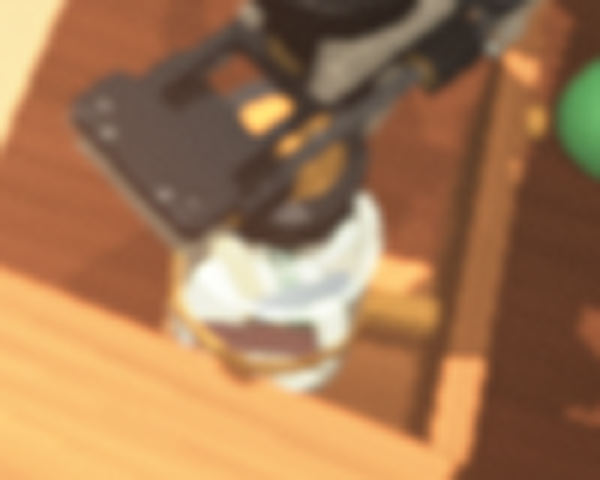

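The held lid is at (290,200), above the mouth. I'll centre it and lower in small steps.

drive_tool(
  motion=[0, -3, -2, 0, 0, -0.006, 1, 0, -3, -2, 0, 0, 0, 1, 4, 0, 0, 0, 0, 0, 1, 4, 0, 0, 0, 0, 0, 1, 0, 0, 0, 0, 0, 0, 1],
)

```text
t: 56.6
tool_pos: [0.5064, 0.2027, 0.1963]
eef_rot: [0.614, 0.352, -0.612, 0.353]
ft_force: [-0.2, -0.4, -0.8]
width: 0.0696
```

```bash
python3 g.py 506.5 201 185 -120 0
```

```text
t 56.6 now [506.4 202.7 196.3] yaw -120.2 tilt -0.2 F [-0.2 -0.4 -0.8] w 69.6 q [0.24 0.42 1.55 0.   1.17 0.77]
[506.5, 201.0, 185.0, -120.0, 0.0] shift [11.3  0.9  1.5] |11| rot [-0.004 -0.003 -0.002] rows>=0.0
```

drive_tool(
  motion=[3, 1, 1, 0, 0, 0, 1, 3, 0, 0, 0, 0, 0, 1, 3, 0, 0, 0, 0, 0, 1, 3, 0, 0, 0, 0, 0, 1, 3, 0, 0, 0, 0, 0, 1, 0, 0, 0, 0, 0, 0, 1],
)

```text
t: 57.2
tool_pos: [0.5071, 0.2012, 0.1812]
eef_rot: [0.615, 0.352, -0.612, 0.353]
ft_force: [-3.2, -0.8, 3.7]
width: 0.0692
```

```bash
python3 g.py 506.5 201 180 -120 0
```

```text
t 57.2 now [507.1 201.2 181.2] yaw -120.2 tilt -0.2 F [-3.2 -0.8  3.7] w 69.2 q [0.24 0.44 1.57 0.   1.13 0.76]
[506.5, 201.0, 180.0, -120.0, 0.0] shift [ 1.2 -0.4  0.5] |1| rot [-0.004 -0.003 -0.003] rows>=0.0
```

drive_tool(
  motion=[1, 0, 0, -0.12, 0, 0, 1, 1, 0, 0, -0.12, 0, 0, 1, 1, 0, 0, -0.12, 0, 0, 1, 1, 0, 0, -0.12, 0, 0, 1],
)

```text
t: 57.6
tool_pos: [0.5075, 0.202, 0.1778]
eef_rot: [0.51, 0.491, -0.505, 0.493]
ft_force: [-1.1, -0.3, -0.5]
width: 0.0692
```

```bash
python3 g.py 506.5 201 180 -100 0; python3 -c "
from h import *
print(r.get_state()['moment'])"
```

```text
t 57.6 now [507.5 202.  177.8] yaw -91.8 tilt -0.2 F [-1.1 -0.3 -0.5] w 69.2 q [0.24 0.44 1.57 0.   1.12 0.27]
[506.5, 201.0, 180.0, -100.0, 0.0] shift [-2.2 -1.   1.1] |3| rot [ 0.143 -0.004 -0.006] rows>=1.0
[-0.03161572  0.2173259  -0.01956689]
```

drive_tool(
  motion=[1.5, 0, 0, -0.08, 0, 0, 1, 1.5, 0, 0, -0.08, 0, 0, 1, 1.5, 0, 0, -0.08, 0, 0, 1, 1.5, 0, 0, -0.08, 0, 0, 1],
)

```text
t: 58.0
tool_pos: [0.5084, 0.2021, 0.1747]
eef_rot: [0.422, 0.567, -0.416, 0.571]
ft_force: [-5.5, -4.3, 15.8]
width: 0.0691
```

```bash
python3 g.py 506.5 201 180 -100 0; python3 -c "
from h import *
print(r.get_state()['moment'])"
```

```text
t 58.0 now [508.4 202.1 174.7] yaw -72.7 tilt -0.1 F [-5.5 -4.3 15.8] w 69.1 q [ 0.24  0.44  1.58  0.    1.11 -0.07]
[506.5, 201.0, 180.0, -100.0, 0.0] shift [-5.4 -2.   0.4] |6| rot [ 0.476 -0.004 -0.01 ] rows>=3.2
[-1.0867198   0.9026698  -0.63610545]
```

drive_tool(
  motion=[0, -1.5, 0.5, -0.08, 0, 0, 1, 0.3, 0, 0, -0.08, 0, 0, 1, 0.3, 0, 0, -0.08, 0, 0, 1, 0.3, 0, 0, -0.08, 0, 0, 1],
)

```text
t: 58.4
tool_pos: [0.5074, 0.2012, 0.1765]
eef_rot: [0.323, 0.628, -0.316, 0.634]
ft_force: [-2.7, -1.6, 6.3]
width: 0.069
```

```bash
python3 g.py 506.5 201 180 -60 0; python3 -c "
from h import *
print(r.get_state()['moment'])"
```

```text
t 58.4 now [507.4 201.2 176.5] yaw -53.7 tilt 0.2 F [-2.7 -1.6  6.3] w 69.0 q [ 0.24  0.44  1.58  0.    1.11 -0.4 ]
[506.5, 201.0, 180.0, -60.0, 0.0] shift [-3.5 -0.8 -0.4] |4| rot [ 0.11   0.003 -0.014] rows>=0.7
[-0.18439406  0.55095913 -0.22975087]
```

Climbing, as it should. I'll keep turning back with light pressure.

drive_tool(
  motion=[0.5, 0, 0, -0.08, 0, 0, 1, 0.5, 0, 0, -0.08, 0, 0, 1, 0.5, 0, 0, -0.08, 0, 0, 1, 0.5, 0, 0, -0.08, 0, 0, 1],
)

```text
t: 58.8
tool_pos: [0.507, 0.2015, 0.1779]
eef_rot: [0.215, 0.671, -0.207, 0.679]
ft_force: [-4.3, -2.2, 6.6]
width: 0.0695
```

```bash
python3 g.py 506.5 201 180 -60 0; python3 -c "
from h import *
print(r.get_state()['moment'])"
```

```text
t 58.8 now [507.  201.5 177.9] yaw -34.7 tilt 0.5 F [-4.3 -2.2  6.6] w 69.5 q [ 0.24  0.43  1.58  0.    1.11 -0.73]
[506.5, 201.0, 180.0, -60.0, 0.0] shift [-2.2 -0.7 -0.1] |2| rot [ 0.442  0.005 -0.016] rows>=2.9
[-0.43052958  0.74998604 -0.35363776]
```

drive_tool(
  motion=[0.6, 0, 0, -0.08, 0, 0, 1, 0.6, 0, 0, -0.08, 0, 0, 1, 0.6, 0, 0, -0.08, 0, 0, 1, 0.6, 0, 0, -0.08, 0, 0, 1],
)

```text
t: 59.2
tool_pos: [0.5069, 0.2004, 0.1761]
eef_rot: [0.099, 0.695, -0.093, 0.706]
ft_force: [-0.2, 0.0, -0.1]
width: 0.0692
```

```bash
python3 g.py 506.5 201 180 -60 0; python3 -c "
from h import *
print(r.get_state()['moment'])"
```

```text
t 59.2 now [506.9 200.4 176.1] yaw -15.6 tilt 0.8 F [-0.2  0.  -0.1] w 69.2 q [ 0.24  0.43  1.59  0.    1.1  -1.06]
[506.5, 201.0, 180.0, -60.0, 0.0] shift [-3.9  0.5 -0.5] |4| rot [ 0.775  0.009 -0.014] rows>=5.2
[-0.00415278  0.04436156  0.01270842]
```

drive_tool(
  motion=[2, 0, 0, 0, 0.01, -0.01, 1, 2, 0, 0, 0, 0, 0, 1, 2, 0, 0, 0, 0, 0, 1, 0, 0, 0, 0, 0, 0, 1],
)

```text
t: 59.6
tool_pos: [0.5071, 0.2004, 0.1692]
eef_rot: [0.097, 0.7, -0.098, 0.701]
ft_force: [0.2, 0.1, -0.2]
width: 0.0693
```

```bash
python3 g.py 506.5 201 170 -15 0; python3 -c "
from h import *
print(r.get_state()['moment'])"
```

```text
t 59.6 now [507.1 200.4 169.2] yaw -15.8 tilt 0.1 F [ 0.2  0.1 -0.2] w 69.3 q [ 0.24  0.45  1.58 -0.    1.11 -1.06]
[506.5, 201.0, 170.0, -15.0, 0.0] shift [-0.8  0.4 -0.7] |1| rot [-0.015  0.002  0.002] rows>=0.1
[-0.03085832  0.08825158  0.01095728]
```

drive_tool(
  motion=[0.7, 0, 0, 0, 0, 0, 1, 0.3, 0, 0, 0.1, 0, 0, 1, 0.3, 0, 0, 0.1, 0, 0, 1, 0.3, 0, 0, 0.1, 0, 0, 1, 0.3, 0, 0, 0.1, 0, 0, 1, 0.3, 0, 0, 0.1, 0, 0, 1, 0.3, 0, 0, 0.1, 0, 0, 1],
)

```text
t: 60.3
tool_pos: [0.5081, 0.2007, 0.1687]
eef_rot: [0.309, 0.634, -0.308, 0.639]
ft_force: [-0.1, -1.0, 1.7]
width: 0.0691
```

```bash
python3 g.py 506.5 201 170 -15 0; python3 -c "
from h import *
print(r.get_state()['moment'])"
```

```text
t 60.3 now [508.1 200.7 168.7] yaw -51.7 tilt 0.3 F [-0.1 -1.   1.7] w 69.1 q [ 0.24  0.45  1.58 -0.    1.1  -0.43]
[506.5, 201.0, 170.0, -15.0, 0.0] shift [-1.4 -1.1 -1.2] |2| rot [-0.64   0.006 -0.002] rows>=4.3
[-0.16058299 -0.01229266 -0.00725515]
```

drive_tool(
  motion=[0.3, 0, 0, 0.1, 0, 0, 1, 0.3, 0, 0, 0.1, 0, 0, 1, 0.3, 0, 0, 0.1, 0, 0, 1, 0.3, 0, 0, 0.1, 0, 0, 1, 0.3, 0, 0, 0.1, 0, 0, 1, 0.3, 0, 0, 0.1, 0, 0, 1],
  force=40,
)

```text
t: 60.9
tool_pos: [0.5083, 0.2001, 0.1675]
eef_rot: [0.491, 0.508, -0.488, 0.513]
ft_force: [0.7, -0.7, -0.4]
width: 0.0692
```

```bash
python3 g.py 506.5 201 170 -15 0; python3 -c "
from h import *
print(r.get_state()['moment'])"
```

```text
t 60.9 now [508.3 200.1 167.5] yaw -87.7 tilt 0.2 F [ 0.7 -0.7 -0.4] w 69.2 q [ 0.24  0.45  1.59 -0.    1.1   0.2 ]
[506.5, 201.0, 170.0, -15.0, 0.0] shift [-2.5 -1.7 -1. ] |3| rot [-1.268  0.007 -0.005] rows>=8.5
[-0.12475895  0.07156422  0.11802061]
```

drive_tool(
  motion=[0.3, 0, 0, 0.1, 0, 0, 1, 0.3, 0, 0, 0.1, 0, 0, 1, 0.2, 0, 0, 0.1, 0, 0, 1, 0.2, 0, 0, 0.1, 0, 0, 1, 0.2, 0, 0, 0.1, 0, 0, 1],
)

```text
t: 61.4
tool_pos: [0.5052, 0.2009, 0.1656]
eef_rot: [-0.604, -0.367, 0.604, -0.369]
ft_force: [-14.6, 0.7, 13.1]
width: 0.0693
```

```bash
python3 g.py 506.5 201 170 -15 0; python3 -c "
from h import *
print(r.get_state()['moment'])"
```

```text
t 61.4 now [505.2 200.9 165.6] yaw -117.3 tilt 0.1 F [-14.6   0.7  13.1] w 69.3 q [ 0.24  0.45  1.59 -0.    1.1   0.72]
[506.5, 201.0, 170.0, -15.0, 0.0] shift [-4.4  1.1 -0.7] |5| rot [-1.786  0.003  0.   ] rows>=11.9
[0.14407517 2.93486354 2.01408639]
```

drive_tool(
  motion=[0, 0, 0, 0.06, 0, 0, 1, 0, 0, 0, 0.06, 0, 0, 1, 0, 0, 0, 0.06, 0, 0, 1],
)

```text
t: 61.7
tool_pos: [0.4977, 0.2038, 0.1655]
eef_rot: [-0.629, -0.314, 0.639, -0.312]
ft_force: [-8.0, 3.1, 4.0]
width: 0.07
```

```bash
python3 g.py 506.5 201 170 -15 0; python3 -c "
from h import *
print(r.get_state()['moment'])"
```

```text
t 61.7 now [497.7 203.8 165.5] yaw -127.4 tilt 0.6 F [-8.   3.1  4. ] w 70.0 q [0.25 0.45 1.6  0.   1.11 0.9 ]
[506.5, 201.0, 170.0, -15.0, 0.0] shift [-4.6  8.7 -3.1] |10| rot [-1.963 -0.003  0.016] rows>=13.1
[0.52481585 1.38146658 1.69228967]
```

The lid is at its stop: origin 26 mm below the rim, about 1.8 N·m of resistance, and the door was starting to turn with it. Releasing.

drive_tool(
  motion=[0, 0, 0, -0.05, 0, 0, 1, 0, 0, 0, 0, 0, 0, -1, 0, 0, 0, 0, 0, 0, -1, 0, 0, 0, 0, 0, 0, -1, 0, 0, 0, 0, 0, 0, -1, -5, 0, 0, 0, 0, 0, -1, -20, 0, 0, 0, 0, 0, -1, -40, 0, 0, 0, 0, 0, -1, -40, 0, 0, 0, 0, 0, -1, -40, 0, 0, 0, 0, 0, -1],
)

```text
t: 62.7
tool_pos: [0.4969, 0.2036, 0.3103]
eef_rot: [-0.618, -0.33, 0.636, -0.324]
ft_force: [1.4, -0.7, -0.7]
width: 0.092
```

```bash
python3 - <<'E'
from m import *
p,d,K,W=cam('scene'); P=cloud(d,K,W)
c=p[170:260,290:410]; save('lid2',cv2.resize(c,None,fx=6,fy=6,interpolation=cv2.INTER_CUBIC))
m=(abs(P[...,2]-.184)<.004)&(P[...,0]<.56)&(P[...,0]>.36)&(P[...,1]>.23)&(P[...,1]<.4)
q=P[m]*1000;print('door',len(q),cv2.boxPoints(cv2.minAreaRect(q[:,:2].astype(np.float32))))
m=(P[...,2]>.15)&(P[...,2]<.175)&(np.hypot(P[...,0]-.5,P[...,1]-.203)<.05)
q=P[m]*1000;print('lid',len(q),np.median(q,0),cv2.minEnclosingCircle(q[:,:2].astype(np.float32)),np.percentile(q[:,2],[5,50,95]))
E
python3 g.py
```

```text
door 345 [[377.98334 291.93262]
 [378.88983 276.6819 ]
 [560.3255  287.46655]
 [559.419   302.7173 ]]
lid 587 [504.55649432 210.01875986 163.79591091] ((499.7698974609375, 210.13949584960938), 37.3607063293457) [154.9467622  163.79591091 167.88278472]
t 62.8 now [499.4 204.2 317.9] yaw -124.9 tilt 0.6 F [ 2.  -0.1  5.7] w 91.8 q [0.25 0.33 1.34 0.   1.48 0.85]
```

View pics/lid2.png

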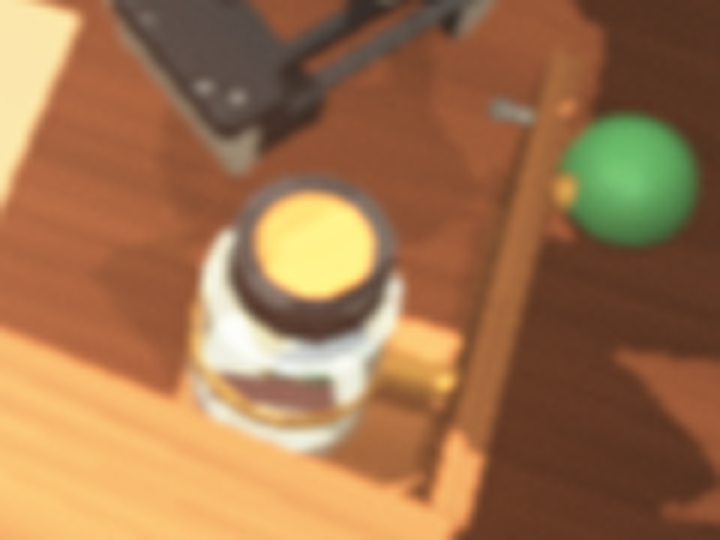

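The lid sits level on the jar at (315,245), with its top measured at z≈164 mm (expected 163–164 when tight). Next I push the door from outside with closed fingers.

```bash
python3 g.py 499.4 204.2 290 -86.6 0 413.6 320 290 -86.6 0 413.6 320 155 -86.6 0
```

```text
t 62.8 now [499.4 204.2 317.9] yaw -124.9 tilt 0.6 F [ 2.  -0.1  5.7] w 91.8 q [0.25 0.33 1.34 0.   1.48 0.85]
[499.4, 204.2, 290.0, -86.6, 0.0] shift [27.9  0.3 -0.3] |28| rot [-0.668  0.006  0.014] rows>=4.5
[413.6, 320.0, 290.0, -86.6, 0.0] shift [   0.   -78.8 -120.7] |144| rot [0. 0. 0.] rows>=0.0
[413.6, 320.0, 155.0, -86.6, 0.0] shift [135.   0.   0.] |135| rot [0. 0. 0.] rows>=0.0
```

drive_tool(
  motion=[0, 0, 0, -0.134, 0, 0.007, 1, 0, 0, 0, -0.134, 0, 0.007, 1, 0, 0, 0, -0.134, 0, 0, 1, 0, 0, 0, -0.134, 0, 0, 1, 0, 0, 0, -0.134, 0, 0, 1, 0, -20, -30, 0, 0, 0, 1, 0, -20, -30, 0, 0, 0, 1, 0, -20, -30, 0, 0, 0, 1, 0, -20, -31, 0, 0, 0, 1, 0, 0, 0, 0, 0, 0, 1, 0, 0, 0, 0, 0, 0, 1],
)

```text
t: 63.85
tool_pos: [0.4087, 0.3205, 0.3227]
eef_rot: [0.48, 0.516, -0.477, 0.525]
ft_force: [0.2, 0.0, 0.4]
width: 0.0084
```

```bash
python3 g.py 413.6 320 155 -86.6 0
```

```text
t 63.9 now [408.7 320.5 322.7] yaw -85.2 tilt 0.4 F [0.2 0.  0.4] w 8.4 q [ 0.52  0.28  1.4  -0.01  1.45  0.44]
[413.6, 320.0, 155.0, -86.6, 0.0] shift [ 1.677e+02  3.100e+00 -1.000e-01] |168| rot [ 0.024  0.006 -0.011] rows>=0.2
```

drive_tool(
  motion=[25, 2, 0, 0.024, 0.006, -0.011, 1, 35, 0, 0, 0, 0, 0, 1, 35, 0, 0, 0, 0, 0, 1, 35, 0, 0, 0, 0, 0, 1, 25, 0, 0, 0, 0, 0, 1, 10, 0, 0, 0, 0, 0, 1, 0, 0, 0, 0, 0, 0, 1],
)

```text
t: 64.55
tool_pos: [0.418, 0.3159, 0.1547]
eef_rot: [0.49, 0.511, -0.485, 0.514]
ft_force: [-0.0, 0.5, -0.2]
width: 0.0003
```

```bash
python3 g.py 413.6 305 155 -86.6 0
```

```text
t 64.5 now [418.  315.9 154.7] yaw -87.1 tilt -0.1 F [-0.   0.5 -0.2] w 0.3 q [ 0.5   0.43  1.66 -0.    1.04  0.45]
[413.6, 305.0, 155.0, -86.6, 0.0] shift [-0.4 -4.9 10.7] |12| rot [-0.009 -0.002 -0.007] rows>=0.1
```

drive_tool(
  motion=[0, 0, 10, 0, 0, 0, 1, 0, 0.7, 16, -0.085, 0, 0, 1, 0, 0.7, 16, -0.085, 0, 0, 1, 0, 0.7, 16, -0.085, 0, 0, 1, 0, 0.7, 16, -0.085, 0, 0, 1, 0, 0.7, 16, -0.085, 0, 0, 1],
)

```text
t: 65.15
tool_pos: [0.4395, 0.2279, 0.1611]
eef_rot: [0.368, 0.606, -0.358, 0.608]
ft_force: [-3.6, 2.9, -2.8]
width: 0.0004
```

```bash
cat > dr.py <<'E'
from g import *
st=r.get_state();p=st['tool_pos'][:2]*1000;Q=R.from_quat(st['eef_rot']).as_matrix()
H=np.array([612,292.]);v=p-H;d=np.linalg.norm(v)
# contact: TCP is 24.5 outside hinge plane -> door direction angle
ph=np.degrees(np.arctan2(v[1],v[0]))%360; door=ph+np.degrees(np.arcsin(24.5/d))
print('dist',d,'door opening deg',(270-3.6-door)%360 if False else 266.4-door,'yaw should be',door-270,'(deg)')
E
sed -i 's/266.4-door/door*-1+266.4/' dr.py; python3 dr.py; python3 g.py
```

```text
dist 184.0158945370419 door opening deg 58.35594212393951 yaw should be -61.955942123939536 (deg)
t 65.2 now [439.5 227.9 161.1] yaw -61.8 tilt -0.3 F [-3.6  2.9 -2.8] w 0.4 q [ 0.32  0.37  1.74  0.01  1.02 -0.18]
```

drive_tool(
  motion=[2, 0.7, 16, -0.085, 0, 0, 1, 1, 0.7, 16, -0.085, 0, 0, 1, 1, 0.7, 16, -0.085, 0, 0, 1, 1, 0.7, 16, -0.085, 0, 0, 1, 1, 0.7, 16, -0.085, 0, 0, 1, 0, 0.7, 16, -0.085, 0, 0, 1, 0, 0.7, 16, -0.085, 0, 0, 1],
)

```text
t: 65.85
tool_pos: [0.513, 0.1441, 0.1623]
eef_rot: [0.165, 0.69, -0.156, 0.687]
ft_force: [-3.6, 1.0, -3.9]
width: 0.0005
```

```bash
python3 dr.py; python3 g.py
```

```text
dist 177.96131216851188 door opening deg 22.305165599055016 yaw should be -25.90516559905504 (deg)
t 65.8 now [513.  144.1 162.3] yaw -26.3 tilt -0.4 F [-3.6  1.  -3.9] w 0.5 q [ 0.12  0.44  1.63  0.02  1.08 -1.  ]
```

drive_tool(
  motion=[1, 0, 15, -0.08, 0, 0, 1, 1, 0, 15, -0.08, 0, 0, 1, 1, 0, 14, -0.08, 0, 0, 1, 0, 0, 12, -0.06, 0, 0, 1],
)

```text
t: 66.25
tool_pos: [0.5632, 0.1211, 0.1629]
eef_rot: [0.056, 0.709, -0.047, 0.702]
ft_force: [-11.3, 4.7, -7.3]
width: 0.0005
```

```bash
python3 dr.py; python3 g.py
```

```text
dist 177.7469148820781 door opening deg 4.415384280421904 yaw should be -8.015384280421927 (deg)
t 66.2 now [563.2 121.1 162.9] yaw -8.4 tilt -0.6 F [-11.3   4.7  -7.3] w 0.5 q [ 0.07  0.51  1.49  0.01  1.14 -1.36]
```

drive_tool(
  motion=[0, 0, 8, -0.03, 0, 0, 1, 0, 0, 8, -0.03, 0, 0, 1, 0, 0, 6, -0.02, 0, 0, 1],
)

```text
t: 66.55
tool_pos: [0.574, 0.118, 0.1633]
eef_rot: [0.026, 0.72, -0.016, 0.693]
ft_force: [-31.0, 3.8, 10.3]
width: 0.0003
```

```bash
python3 dr.py; python3 g.py
```

```text
dist 178.1456864935364 door opening deg 0.8175115879029704 yaw should be -4.417511587902993 (deg)
t 66.5 now [574.  118.  163.3] yaw -3.4 tilt -2.2 F [-31.    3.8  10.3] w 0.3 q [ 0.06  0.54  1.44  0.02  1.2  -1.45]
```

drive_tool(
  motion=[0, 0, 4, 0, 0, 0, 1, 0, 0, 4, 0, 0, 0, 1],
)

```text
t: 66.75
tool_pos: [0.5734, 0.118, 0.1637]
eef_rot: [0.026, 0.727, -0.015, 0.686]
ft_force: [-14.1, 3.0, -0.7]
width: 0.0003
```

```bash
python3 dr.py; python3 g.py
```

```text
dist 178.19040057695338 door opening deg 1.0076482114509986 yaw should be -4.607648211451021 (deg)
t 66.8 now [573.4 118.  163.7] yaw -3.3 tilt -3.4 F [-14.1   3.   -0.7] w 0.3 q [ 0.06  0.55  1.42  0.02  1.23 -1.46]
```

It has stopped advancing, so the door is home. Retreat and look.

drive_tool(
  motion=[0, 0, -15, 0, 0.05, 0, 1, -20, 0, -40, 0, 0, 0, 1, -40, 0, -40, 0, 0, 0, 1, -40, 0, -40, 0, 0, 0, 1, -40, -30, 0, 0, 0, 0, 1, 0, -40, 0, 0, 0, 0, 1, 0, -40, 0, 0, 0, 0, 1, 0, -40, 0, 0, 0, 0, 1, 0, 0, 0, 0, 0, 0, 1],
)

```text
t: 67.65
tool_pos: [0.4489, -0.0355, 0.3224]
eef_rot: [0.024, 0.738, -0.015, 0.674]
ft_force: [-0.7, 1.0, -0.8]
width: 0.0006
```

```bash
python3 - <<'E'
from m import *
p,d,K,W=cam('scene'); P=cloud(d,K,W); save('end',p)
m=(P[...,2]>.05)&(P[...,2]<.17)&(P[...,0]<.63)&(P[...,0]>.5)&(P[...,1]>.07)&(P[...,1]<.3)
q=P[m]*1000;print('below roof',len(q))
m=(abs(P[...,2]-.185)<.007)&(P[...,0]<.64)&(P[...,0]>.5)&(P[...,1]>.03)&(P[...,1]<.33)
q=P[m]*1000
for y in range(60,310,30):
    s=q[abs(q[:,1]-y)<8]; print(y,len(s),np.round(s[:,0].min(),1) if len(s) else '')
for a in(p,):print(waxes(a,P))
p,d,K,W=cam('top');P=cloud(d,K,W);m=(abs(P[...,2]-.185)<.006)&(P[...,0]<.7)&(P[...,0]>.5)&(P[...,1]>.03)&(P[...,1]<.33);q=P[m]*1000
for y in range(60,310,30):
    s=q[abs(q[:,1]-y)<8]; print(y,len(s),np.round(s[:,0].min(),1) if len(s) else '')
E
python3 g.py
```

```text
below roof 0
60 121 582.4
90 128 582.5
120 125 584.2
150 126 586.9
180 123 587.5
210 121 591.5
240 114 590.7
270 114 594.0
300 50 603.0
{'green': [(709, -347, 26, 14, -60, 16)]}
60 111 582.7
90 147 584.3
120 128 584.7
150 138 585.3
180 127 588.6
210 130 589.1
240 129 592.5
270 129 594.6
300 47 608.7
t 67.8 now [449.1 -32.3 322.2] yaw -3.0 tilt -5.2 F [-0.4  1.1 -0.5] w 0.2 q [-0.24  0.2   1.51 -0.    1.52 -1.76]
```

View pics/end.png

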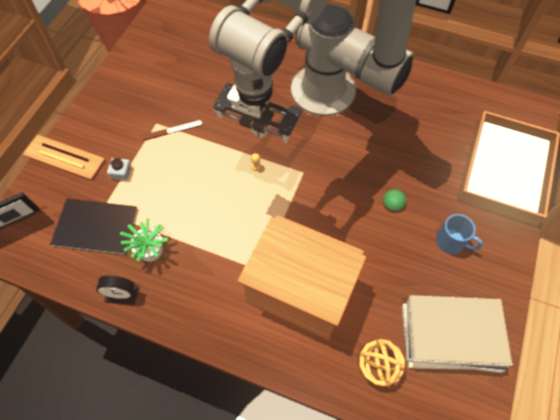

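The final picture shows the door flush along the cabinet front (front edge parallel to the roof's back edge) and a desk clear of wax and lid. Handing in.

```bash
python3 -c "
from cell import r
print(r.close_job())"
```

```text
the job is handed in; nothing more can be done
None
```

All four sticks of wax (red, blue, green and gold) are in the jar, the lid is screwed tight, and the door is shut. The job is handed in at about 68 s of robot time.

- **Wax:** After each drop I saw the sticks through the glass. The last search found no wax on the desk; its one "green" hit was the succulent's leaves. I first gripped gold at the wrong end for the tilt, so I set it down on the desk and gripped it again.
- **Lid:** I turned it back until it dropped to about 22 mm below the rim, then forward about 1.8 rad. It met the stops at about 26 mm below, with about 2 N·m of resistance. The last extra twist dragged the open door a few degrees. After I let go, the lid stood level with its top at about 164 mm, as it should be when tight.
- **Door:** I pushed it past the catch until it stopped advancing at about 31 N. From the finger position it read about 1° open, which is within that estimate's error. The later depth check put the door's front within about 1 mm of where a shut door should be. I saw no snap as such; these positions are the evidence.
- **Other things:** In the last picture the other things appear to be where they were, and the gripper was clear of everything.

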